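# Fetch the solder reel from behind the bottles

### The arm

A 6-joint arm with a two-finger parallel gripper is mounted at the origin on the work surface. World frame = base frame: x ahead of the robot, y to its left, z up, the work surface at z = 0. Lengths are in m, angles in degrees, forces in N, time in s.
With the tool pointing down it reaches from about 0.35 to 0.875 m from the base axis. Payload 4.2 kg.
Tool frame: the origin (TCP) lies on the centre line of the jaws, within the pads' length; the fingertips stand 19 mm ahead of it and the grasp point (between the pads) is the TCP; x points along the fingers, y is the direction in which the jaws open and shut, and the axes are right-handed (so a half turn about x gives the same grasp; the last joint's range is limited). The gripper opens to 87 mm and grips with 3 to 60 N. Pads are 19 mm wide; open, the fingers measure 117 mm over their backs; the gripper's body (75 mm by 190 mm) begins 51 mm behind the grasp point.
Start: joints at [80.077, 22.042, 0.453, 0, -68.411, -14.817], TCP at [0.262, 0.568, 0.242] pointing down, gripper open.
Joint ranges: [-179.83, 179.83], [-69.29, 118.12], [-61.27, 80.66], [-181.25, 117.63], [-171.15, -9.14], [-177.46, 177.46]. Speed limits (degrees/s): [159.86, 159.86, 180, 180, 180, 180].

### API

Orientations are given as a 3x3 rotation matrix whose columns are the frame's x, y, z axes.
In Python, from station import * gives the robot as it stands.
- The arm moves only by the shell command python3 -m creep 'ROWS'. ROWS is JSON, a list of rows, each a list of 5 numbers: the opening, from 0 (shut) to 1 (fully open), then the shift along the world's x, y, z in mm, then the turn about the world's z in rad. In form: [[jaw, x, y, z, turn], ...]. A call has exactly 8 rows; each row is the pose to reach, as a shift and turn from the pose measured when the call began; what a row does not reach only later rows make up. A row lasts 1/10 s, in which the tool goes at most 50 mm and 8.59 degrees, less where a joint would pass 70% of its speed; a pose out of reach is approached as far as the arm can. A call with a gripper value outside its range is refused whole. The fingers move at their own pace and stop on an object; the grip force is fixed at half the most. Time passes only in rows, so rows that repeat a pose let the fingers close, or fill a call up. It gives the time, the measured TCP pose, the force and the opening at its end, in the units of the state.
- sense(): the state, without advancing time (a new reading comes with each control period).
- capture(name): name is "scene" or "top"; returns a dict with "image" (384x512x3 uint8, blue, green, red), "z_map" (384x512 float32, m along the optical axis (not along the pixel's ray), 0 where there is no reading), "mtx" (3x3 intrinsics, pixels), "k1" (the pictures are not rectified: a ray, as slopes to the right and down, at radius r is drawn at 1 + k1 r^2 times it, then the intrinsics apply), "eye" and "attitude" of the camera in the world. Camera axes: x right, y up, looking along -z (the intrinsics and any distortion apply to the point x, -y, -z); pixel columns grow to the right and rows downward; lengths in m; the calibration is good to about 2 mm. A picture is of the moment at which its call begins.
- finish_job(): hands the job in, once; it reports no verdict.
Trained networks look in a picture, given as the dict that the camera call returned (one of the last four; its "shot" number tells which), for a name from the list of things; names that differ only in an ending like _2 or _b are one class to them, and where a whole thing is asked for, a point or a joint stands for the part that bears it (a point fixed in the world has none). Each returns a list of dicts, best first, with "confidence" (0 to 1); they miss things now and then, are a little off and sometimes report something else, mostly with a low value. They report only what shows in the picture. A call takes as long as a camera call. They do not tell look-alikes from the thing itself.
- look_for(picture, thing): "box" ([left, top, right, bottom] in pixels, round what is visible of it).
- mark_of(picture, thing): "centre" ([column, row] in pixels: a listed point, or the origin of a listed thing).
The state is a dict: "time_s": time; "joints": joint angles; "joint_velocities": joint speeds; "effort": joint torques, N m; "tcp_pos": TCP position; "ee_rot": TCP orientation; "wrist_force": force on the tool from outside, world axes, zero at the start; "moment": the same for the moment, N m; "gripper_width": opening from 0.0 (shut) to 1.0 (fully open).
Only numpy, scipy, OpenCV 4.12 (cv2) and the standard library are available. Lean on these libraries where they do the work, as an engineer would, in place of code of your own. Each camera call takes 0.05 s, during which the arm holds its last target.

### The job

The solder stand is empty and the new reel of solder stands at the back of the plywood tray, shut in behind two bottles and a spray can. Stand all three of these on the rubber mat to get at the reel, then take the reel out and lower it over the spindle of the stand until it sits flat on the base; after that put the bottles and the can back into the tray, each upright on the very spot where it stood before. Keep everything upright, and leave the little tin, the multimeter and the iron where they are.

Things in the scene. Friction and masses are not known exactly. Their poses are not given: they have to be found in the camera images.
- tray: Open plywood tray fixed to the bench, 150 mm (its x) by 250 mm (its y), rim 21 mm high, walls and floor 5 mm thick: things in it stand 5 mm above the bench. Origin: centre of its underside; x points away from the robot. The reel stands at the back of it; the tall containers stand close round it, one in front and one at either side, a little forward.
- mat: Dark rubber mat fixed flat on the bench, 270 mm (its x) by 150 mm (its y), 3 mm thick, empty at the start. Origin: centre of its underside.
- stand: Solder reel stand, fixed: a dark steel disc 90 mm across and 8 mm thick with an upright steel spindle 9 mm thick in its centre, whose tip is 62 mm above the bench. Origin: centre of its underside, z up along the spindle.
- reel: Reel of solder wire lying flat (axis upright): black flanges 56 mm across with bare grey metal wire wound nearly to their edge, 45 mm high, a 24 mm hole through the middle, about 0.25 kg. Origin: centre of its underside, z up.
- pump_bottle: White round plastic bottle with a steel pump dish on top, 52 mm across, straight sides up to 104 mm, 136 mm high in all, about 0.2 kg. Origin: centre of its underside, z up.
- spray_can: Bare aluminium spray can with a small black nozzle on top, 51 mm across, straight sides up to 110 mm, 138 mm high in all, about 0.2 kg. Origin: centre of its underside, z up.
- square_bottle: Grey square plastic bottle, 48 mm by 48 mm (sides along its x and y), straight sides up to 102 mm, with a black screw cap to 127 mm, about 0.2 kg. Origin: centre of its underside, z up.
- tin: Bystander: little flat round tin with a brass lid, 34 mm across, 20 mm high, loose in a front corner of the tray. Origin: centre of its underside.
- multimeter: Bystander: yellow and black multimeter lying face up on the bench beyond the work, 78 by 160 mm, 47 mm high. Origin: centre of its underside; y is its length.
- iron_stand: Bystander: soldering iron in a wire coil holder on a dark steel base 85 by 150 mm, the blue handle rising to about 145 mm and reaching 75 mm out past the base on its -y side, on the bench beyond the work. Origin: centre of its underside.
Not all that is in view belongs to the job. Leave any orange or purple look-alike of the spray_can alone.

How it is judged (in metres and radians):
On the way, in this order (a step that is already met when the one before it is completed fails the run):
1. both bottles and the spray can stand on the mat, the reel still in the tray (x of pump_bottle in the frame of mat between -0.125 and 0.125 m and y of pump_bottle in the frame of mat between -0.065 and 0.065 m and z of each of pump_bottle, spray_can, square_bottle in the frame of mat below 0.009 m and angle between each of pump_bottle, spray_can, square_bottle's own z axis and vertical below 0.12 rad and linear speed of each of pump_bottle, spray_can, square_bottle below 0.05 m/s and x of spray_can in the frame of mat between -0.125 and 0.125 m and y of spray_can in the frame of mat between -0.065 and 0.065 m and x of square_bottle in the frame of mat between -0.125 and 0.125 m and y of square_bottle in the frame of mat between -0.065 and 0.065 m and distance of reel from where it was at the start of the episode below 0.04 m), for 0.2 s.
2. the reel is over the spindle, flat on the stand, while the three still stand on the mat (horizontal distance between reel and stand below 0.01 m and z of reel in the frame of stand below 0.012 m and angle between reel's own z axis and vertical below 0.1 rad and linear speed of reel below 0.03 m/s and x of pump_bottle in the frame of mat between -0.125 and 0.125 m and y of pump_bottle in the frame of mat between -0.065 and 0.065 m and z of each of pump_bottle, spray_can, square_bottle in the frame of mat below 0.009 m and angle between each of pump_bottle, spray_can, square_bottle's own z axis and vertical below 0.12 rad and linear speed of each of pump_bottle, spray_can, square_bottle below 0.05 m/s and x of spray_can in the frame of mat between -0.125 and 0.125 m and y of spray_can in the frame of mat between -0.065 and 0.065 m and x of square_bottle in the frame of mat between -0.125 and 0.125 m and y of square_bottle in the frame of mat between -0.065 and 0.065 m), for 0.2 s.
At the end, for the whole second after the job is handed in: The reel lies flat on the stand's base with the spindle through it (centre within 10 mm, less than 4 mm above the base); both bottles and the can stand upright in the tray, each within 15 mm of where it stood at the start; all released and at rest (horizontal distance between reel and stand below 0.01 m and z of reel in the frame of stand below 0.012 m and angle between each of reel, pump_bottle, spray_can, square_bottle's own z axis and vertical below 0.1 rad and linear speed of each of reel, pump_bottle, spray_can, square_bottle below 0.03 m/s and distance of each of pump_bottle, spray_can, square_bottle from where it was at the start of the episode below 0.015 m); the robot touches nothing.
It fails at once if a bottle, the can or the reel is knocked over (angle between any of pump_bottle, spray_can, square_bottle, reel's own z axis and vertical above 0.7 rad).
It fails at once if the tin, the multimeter or the iron is moved by more than 20 mm (distance of any of tin, multimeter, iron_stand from where it was at the start of the episode above 0.02 m).
It also fails if it takes over 144 s, if anything falls off the work surface, if the arm or the gripper's body presses on something with over 40 N, if the wrist force passes 120 N, or if a joint passes its speed limit or range.

## Working session

There is one attempt and no reset: what is moved stays moved. The work goes in short steps, Python scripts to look and compute and a shell command to move; the robot and the scene stay as the last step left them, time stands still between calls to the robot, and variables do not carry over. Pictures are saved under pics/ and viewed, and the job is handed in when it is done.

```bash
ls; mkdir -p pics; python3 - <<'E'
from station import *
import cv2
s=sense(); print(s['time_s'],s['tcp_pos'],s['ee_rot'],s['gripper_width'])
for n in ("scene","top"):
    p=capture(n); cv2.imwrite(f"pics/{n}0.png",p["image"]); print(p["mtx"],p["k1"],p["eye"],p["attitude"])
E
```

```text
pics
0.0 [0.26128601 0.56715001 0.24046875] [[-8.21687475e-04 -4.18593137e-01 -9.08173502e-01]
 [-1.99642737e-03 -9.08171312e-01  4.18593934e-01]
 [-9.99997670e-01  2.15705583e-03 -8.94578031e-05]] 1.0005299071357725
[[406.61571621   0.         257.33778791]
 [  0.         406.61571621 185.64103255]
 [  0.           0.           1.        ]] -0.11553895813588526 [0.91821006 0.67232148 0.78259825] [[-8.79704239e-01 -3.45265751e-01  3.26974026e-01]
 [ 4.75521237e-01 -6.38843405e-01  6.04779842e-01]
 [ 7.54335454e-05  6.87510483e-01  7.26174449e-01]]
[[388.90423841   0.         253.00428789]
 [  0.         388.90423841 196.67612614]
 [  0.           0.           1.        ]] -0.05441793506278684 [0.43887659 0.06322644 1.29870208] [[ 0.02039506  0.99495933 -0.09818335]
 [-0.99973411  0.0213521   0.00870651]
 [ 0.01075904  0.09797967  0.99513026]]
```

View pics/scene0.png

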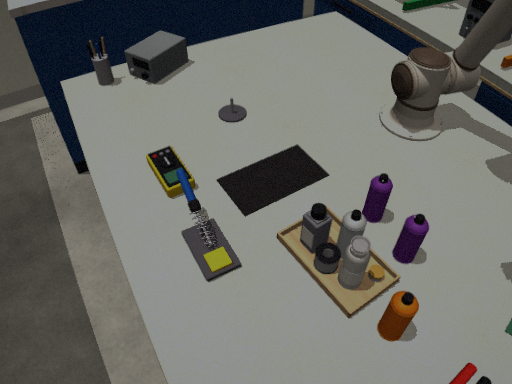

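View pics/top0.png

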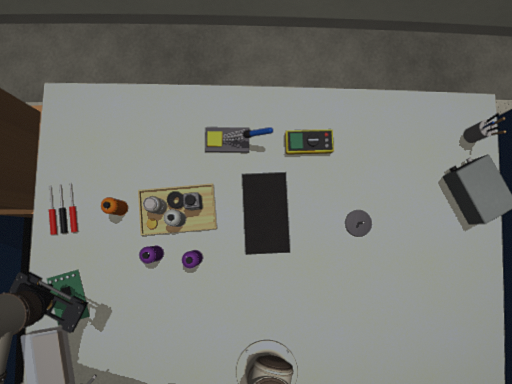

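The scene view shows the tray at about (337,255), holding the grey square bottle (316,228), the bare can (352,230), the white pump bottle (355,262), the reel (327,258) and the tin (376,272). The look-alikes are purple at (377,198) and (409,238) and orange at (397,315). In the top view the tray is at (178,210), the mat at (266,213) and the stand at (358,223). Next I'll measure with close crops.

```bash
cat > h.py <<'E'
from station import *
import cv2, numpy as np
def rays(p,uv):
    uv=np.asarray(uv,float).reshape(-1,1,2)
    # undistort with exact k1 model
    n=cv2.undistortPoints(uv,p["mtx"],np.array([p["k1"],0,0,0.]),None,None).reshape(-1,2)
    d=np.c_[n[:,0],-n[:,1],-np.ones(len(n))]
    return d
def world(p,uv,z=None):
    """world points from depth (z map), or by plane z"""
    d=rays(p,uv); R=np.asarray(p["attitude"]); e=np.asarray(p["eye"])
    D=d@R.T
    if z is None:
        uvi=np.round(np.asarray(uv).reshape(-1,2)).astype(int)
        t=p["z_map"][uvi[:,1],uvi[:,0]]
    else: t=(z-e[2])/D[:,2]
    return e+D*np.asarray(t)[:,None]
def cloud(p,box=None):
    H,W=p["z_map"].shape
    l,t,r,b=box or (0,0,W,H)
    u,v=np.meshgrid(np.arange(l,r),np.arange(t,b))
    uv=np.c_[u.ravel(),v.ravel()]
    w=world(p,uv); ok=p["z_map"][uv[:,1],uv[:,0]]>0
    return uv[ok],w[ok],p["image"][uv[ok][:,1],uv[ok][:,0]]
def project(p,X):
    R=np.asarray(p["attitude"]); c=(np.asarray(X).reshape(-1,3)-p["eye"])@R
    pts=np.c_[c[:,0],-c[:,1],-c[:,2]]
    o,_=cv2.projectPoints(pts,np.zeros(3),np.zeros(3),p["mtx"],np.array([p["k1"],0,0,0.]))
    return o.reshape(-1,2)
E
python3 - <<'E'
from h import *
for n,b in (("top",(125,170,315,265)),("scene",(270,180,430,350))):
    p=capture(n); l,t,r,bb=b
    c=p["image"][t:bb,l:r]; f=min(800/(r-l),600/(bb-t))
    cv2.imwrite(f"pics/{n}1.png",cv2.resize(c,None,fx=f,fy=f,interpolation=cv2.INTER_CUBIC)); print(n,f)
    for k in ["tray","mat","stand","reel","pump_bottle","spray_can","square_bottle","tin","multimeter","iron_stand"]:
        for d in mark_of(p,k)[:3]:
            print(k,np.round(d["centre"],1),round(d["confidence"],2),np.round(world(p,d["centre"],0.005)[0],3))
E
```

```text
top 4.2105263157894735
tray [177.2 206.5] 0.71 [0.528 0.304 0.005]
tray [179.9 216.9] 0.58 [0.494 0.294 0.005]
mat [265.9 214.2] 0.67 [0.509 0.008 0.005]
stand [356.9 221.9] 0.71 [ 0.489 -0.297  0.005]
reel [177.3 196.2] 0.74 [0.563 0.305 0.005]
pump_bottle [158.4 205.4] 0.75 [0.53  0.367 0.005]
pump_bottle [198.2 202.7] 0.18 [0.542 0.234 0.005]
spray_can [120.7 205.9] 0.88 [0.526 0.494 0.005]
spray_can [178.6 216.7] 0.87 [0.494 0.298 0.005]
spray_can [156.3 253.4] 0.65 [0.372 0.367 0.005]
tin [154.6 224.6] 0.65 [0.466 0.377 0.005]
multimeter [309.  139.7] 0.84 [ 0.766 -0.135  0.005]
iron_stand [224.2 142.2] 0.78 [0.75  0.153 0.005]
scene 3.5294117647058822
tray [335.9 260.6] 0.85 [0.523 0.314 0.005]
mat [272.4 174.2] 0.92 [0.512 0.007 0.005]
stand [234.6 115.2] 0.59 [ 0.485 -0.28   0.005]
pump_bottle [348.  279.6] 0.97 [0.528 0.367 0.005]
spray_can [370.5 215.9] 0.89 [0.37  0.249 0.005]
spray_can [389.9 330.7] 0.76 [0.525 0.505 0.005]
spray_can [401.5 252.3] 0.74 [0.375 0.371 0.005]
square_bottle [314.5 243.3] 0.59 [0.539 0.251 0.005]
tin [372.7 276.4] 0.52 [0.475 0.388 0.005]
multimeter [171.2 172.2] 0.56 [ 0.751 -0.132  0.005]
multimeter [348.7 251.9] 0.54 [0.483 0.309 0.005]
iron_stand [213.1 248.5] 0.68 [0.753 0.152 0.005]
```

```bash
python3 - <<'E'
from h import *
p=capture("top")
# height image of tray region
uv,w,c=cloud(p,(125,170,315,265))
print("bench z", np.median(w[:,2]))
# mat: dark pixels, low
def rect(mask,name):
    m=np.float32(w[mask][:,:2]); print(name,len(m),cv2.minAreaRect(m), np.median(w[mask][:,2]))
dark=(c.max(1)<45)&(np.abs(w[:,2])<0.012)&(uv[:,0]>235)
rect(dark,"mat")
for lo,hi,n in((0.09,0.118,"shoulder"),(0.119,0.15,"tops"),(0.04,0.06,"reel")):
    m=(w[:,2]>lo)&(w[:,2]<hi)&(uv[:,0]<225)
    mask=np.zeros((384,512),np.uint8); mask[uv[m][:,1],uv[m][:,0]]=1
    k,lab,st,ce=cv2.connectedComponentsWithStats(mask)
    for i in range(1,k):
        if st[i,4]>8:
            sel=m.copy(); sel[m]=lab[uv[m][:,1],uv[m][:,0]]==i
            print(n,ce[i].round(1),st[i,4],w[sel].mean(0).round(3),w[sel].min(0).round(3),w[sel].max(0).round(3),"col",c[sel].mean(0).round())
m=(w[:,2]>0.014)&(w[:,2]<0.027)&(uv[:,0]<225); rect(m,"tray rim")
uv,w,c=cloud(p,(340,200,380,245))
m=(w[:,2]>0.003)&(w[:,2]<0.015)&(c.max(1)<110); 
print("stand",cv2.minEnclosingCircle(np.float32(w[m][:,:2])),np.median(w[m][:,2]), m.sum())
m=w[:,2]>0.03; print(w[m])
E
```

```text
bench z 0.0019480971758468746
mat 3379 ((0.5144928097724915, 0.00927434116601944), (0.26475852727890015, 0.14368510246276855), 3.875513792037964) 0.0033110813455161647
shoulder [192.  200.4] 153 [0.541 0.24  0.107] [0.517 0.218 0.092] [0.568 0.27  0.117] col [83. 83. 84.]
shoulder [155.8 204.9] 98 [0.524 0.351 0.109] [0.502 0.337 0.09 ] [0.552 0.383 0.118] col [77. 83. 85.]
shoulder [178.2 217.6] 39 [0.487 0.28  0.108] [0.464 0.272 0.091] [0.513 0.296 0.118] col [75. 77. 78.]
shoulder [151.3 253.5] 86 [0.376 0.358 0.11 ] [0.347 0.344 0.09 ] [0.396 0.392 0.118] col [73. 35. 62.]
shoulder [192.6 256.8] 61 [0.369 0.232 0.111] [0.348 0.214 0.09 ] [0.387 0.264 0.118] col [77. 37. 64.]
shoulder [141.2 260.2] 9 [0.356 0.387 0.114] [0.35 0.38 0.11] [0.362 0.395 0.118] col [108.  90. 102.]
tops [189.9 199.1] 94 [0.543 0.243 0.132] [0.528 0.228 0.122] [0.558 0.258 0.136] col [44. 43. 44.]
tops [149.5 203.1] 154 [0.527 0.363 0.136] [0.509 0.344 0.119] [0.546 0.382 0.144] col [125. 127. 130.]
tops [171.6 217. ] 191 [0.488 0.297 0.129] [0.466 0.275 0.119] [0.512 0.321 0.147] col [111. 114. 113.]

[... 609 characters left out ...]
im 561 ((0.47009342908859253, 0.31946223974227905), (0.24653230607509613, 0.2975641191005707), 6.227489471435547) 0.02084623844085698
stand ((0.48647040128707886, -0.3004111051559448), 0.045690447092056274) 0.008656823722904994 542
[[ 0.4906588  -0.29843987  0.04900581]
 [ 0.49033035 -0.29896431  0.05841035]
 [ 0.4903411  -0.30185364  0.05962467]
 [ 0.48755284 -0.29652985  0.0442102 ]
 [ 0.48711099 -0.29606124  0.05716911]
 [ 0.48703044 -0.29824779  0.0608063 ]
 [ 0.48698503 -0.30068505  0.06353117]
 [ 0.48723368 -0.30535275  0.05870756]
 [ 0.48455365 -0.29843091  0.03752752]
 [ 0.48416914 -0.29816975  0.04982786]
 [ 0.48384652 -0.29835283  0.0603897 ]
 [ 0.48390458 -0.30157457  0.06045308]]
```

View pics/top1.png

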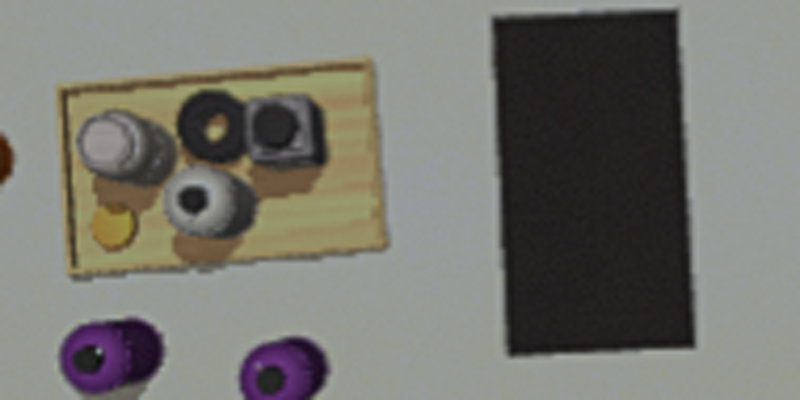

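View pics/scene1.png

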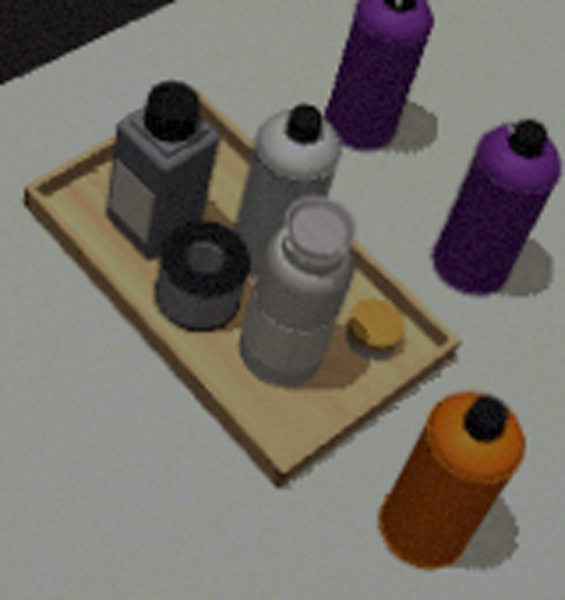

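The close crops confirm the choice. The bare aluminium can with the black nozzle is at scene px (352,230) and top px (172,217). The orange and purple cans all stand outside the tray. Now the yaw of the tray, square bottle and mat.

```bash
python3 - <<'E'
from h import *
p=capture("top")
f=4.2105
for nm,cs,z in (("tray",[(58,88),(372,60),(388,248),(70,278)],0.021),("mat",[(493,18),(677,10),(694,347),(508,355)],0.003),("sq shoulder",[(245,98),(316,96),(324,160),(246,166)],0.107)):
    w=world(p,np.array([(125+a/f-.5,170+b/f-.5) for a,b in cs]),z)[:,:2]
    print(nm,w.round(3).tolist(),w.mean(0).round(3))
    for i in range(4):
        d=w[(i+1)%4]-w[i]; print("  len",np.linalg.norm(d).round(3),"ang",np.degrees(np.arctan2(d[1],d[0])).round(1))
uv,w,c=cloud(p,(140,185,225,240))
m=(abs(w[:,2]-0.107)<0.006)&(w[:,1]<0.272)&(w[:,0]>0.512); print(cv2.minAreaRect(np.float32(w[m][:,:2])))
q=capture("scene"); uv,w,c=cloud(q,(280,190,400,300))
m=(abs(w[:,2]-0.102)<0.008)&(w[:,1]<0.272)&(w[:,0]>0.512); print(cv2.minAreaRect(np.float32(w[m][:,:2])))
# vertical-side points in scene cloud: circle fits
from scipy.optimize import least_squares
for n,c0,r,zr in (("pump",(0.527,0.363),.026,(.03,.1)),("can",(.488,.297),.0255,(.06,.11)),("reel",(.549,.304),.028,(.01,.045))):
    m=(w[:,2]>zr[0])&(w[:,2]<zr[1])&(np.hypot(w[:,0]-c0[0],w[:,1]-c0[1])<r+.006)
    P=w[m][:,:2]
    s=least_squares(lambda x:np.hypot(P[:,0]-x[0],P[:,1]-x[1])-r,c0,loss="soft_l1",f_scale=.002)
    print(n,len(P),s.x.round(4),np.median(abs(s.fun)).round(4))
for k,b,z in (("tin",(140,210,175,240),(.018,.035)),):
    uv,w,c=cloud(p,b); m=(w[:,2]>z[0])&(w[:,2]<z[1])&(w[:,0]<.485)&(w[:,0]>.455)&(w[:,1]>.36)&(w[:,1]<.40); print(k,m.sum(),w[m].mean(0),w[m].min(0),w[m].max(0))
s=sense(); print(s['time_s'],s['tcp_pos'])
E
```

```text
tray [[0.578, 0.432], [0.605, 0.186], [0.458, 0.169], [0.429, 0.416]] [0.517 0.301]
  len 0.248 ang -83.7
  len 0.148 ang -173.4
  len 0.249 ang 96.7
  len 0.149 ang 6.4
mat [[0.643, 0.092], [0.653, -0.055], [0.386, -0.072], [0.377, 0.074]] [0.515 0.01 ]
  len 0.148 ang -86.2
  len 0.268 ang -176.4
  len 0.146 ang 93.6
  len 0.267 ang 3.8
sq shoulder [[0.564, 0.27], [0.566, 0.218], [0.52, 0.21], [0.514, 0.267]] [0.541 0.241]
  len 0.052 ang -87.2
  len 0.047 ang -171.0
  len 0.057 ang 95.6
  len 0.05 ang 3.0
((0.5426726341247559, 0.2428945004940033), (0.0480894111096859, 0.04866280034184456), 7.749387741088867)
((0.5431461334228516, 0.24896149337291718), (0.04692092165350914, 0.048284806311130524), 8.961624145507812)
pump 485 [0.5263 0.3671] 0.0005
can 237 [0.4872 0.3024] 0.0005
reel 327 [0.5504 0.3054] 0.0023
tin 78 [0.47073842 0.38279921 0.02462063] [0.45755418 0.36721544 0.01821404] [0.48414041 0.39811938 0.03001513]
1.35 [0.2615292  0.56763916 0.241559  ]
```

```bash
python3 -m creep '[[0.8,30,-34,0,0.08],[0.8,60,-68,0,0.16],[0.8,90,-102,0,0.24],[0.8,120,-136,0,0.32],[0.8,150,-170,0,0.4],[0.8,180,-204,0,0.48],[0.8,210,-238,0,0.55],[0.8,240,-272,0,0.55]]'
```

```text
time_s: 2.15
tcp_pos: [0.5026, 0.2942, 0.2419]
ee_rot: [[0.001, 0.119, -0.993], [0.0, -0.993, -0.119], [-1.0, -0.0, -0.001]]
wrist_force: [0.0, 0.8, 0.2]
gripper_width: 0.803
```

```bash
python3 -m creep '[[0.8,20,-24,0,0],[0.8,40,-48,0,0],[0.8,40,-48,-25,0],[0.8,40,-48,-50,0],[0.8,40,-48,-70,0],[0.8,40,-48,-70,0],[0.8,40,-48,-70,0],[0.8,40,-48,-70,0]]'; python3 - <<'E'
from h import *
for n,b in (("scene",(260,150,430,310)),("top",(125,150,255,270))):
    p=capture(n); l,t,r,bb=b
    cv2.imwrite(f"pics/{n}2.png",cv2.resize(p["image"][t:bb,l:r],None,fx=3.5,fy=3.5,interpolation=cv2.INTER_CUBIC))
E
```

```text
time_s: 2.95
tcp_pos: [0.5433, 0.2468, 0.1734]
ee_rot: [[0.003, 0.12, -0.993], [0.002, -0.993, -0.12], [-1.0, -0.001, -0.003]]
wrist_force: [-0.5, -0.5, 0.0]
gripper_width: 0.799
```

View pics/scene2.png

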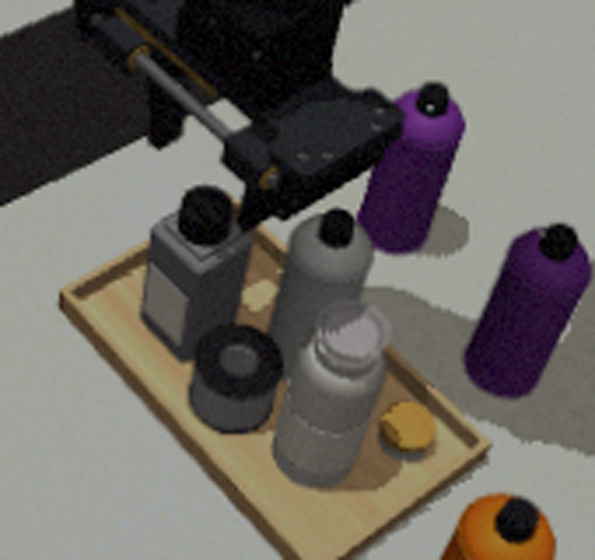

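View pics/top2.png

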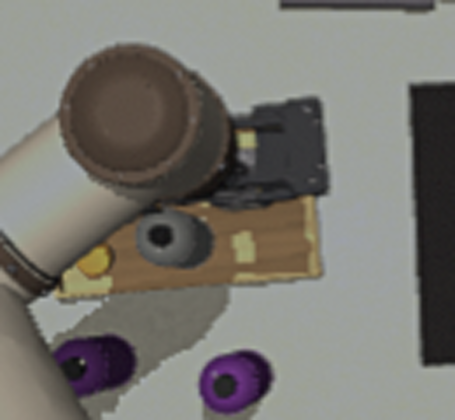

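The gripper straddles the line of the square bottle. In the scene crop the fingers are at about (165,135) and (250,215), and the cap at (205,215) is between and below them. I'll check by projection.

```bash
python3 - <<'E'
from h import *
p=capture("scene")
y=np.array([0.12,-.993,0]); T=np.array([.5433,.2468,.1734])
for n,X in (("tip+",T+y*.042-[0,0,.019]),("tip-",T-y*.042-[0,0,.019]),("cap est",[.5433,.2468,.132])):
    u=project(p,X)[0]; print(n,u.round(1),((u-[260,150])*3.5).round())
uv,w,c=cloud(p,(300,195,335,225))
m=(w[:,2]>.122)&(w[:,2]<.137); print("cap",w[m].mean(0),w[m].min(0),w[m].max(0),m.sum())
q=p["image"]
E
```

```text
tip+ [306.  188.3] [161. 134.]
tip- [332.9 213.3] [255. 222.]
cap est [317.9 207.5] [203. 201.]
cap [0.54334806 0.25086563 0.1302515 ] [0.52553649 0.23345203 0.12200133] [0.55783136 0.26525018 0.13483109] 175
```

```bash
python3 -m creep '[[0.8,0,2,-20,0],[0.8,0,2,-40,0],[0.8,0,2,-60,0],[0.8,0,2,-76,0],[0.8,0,2,-76,0],[0,0,2,-76,0],[0,0,2,-76,0],[0,0,2,-76,0]]'; python3 -m creep '[[0,0,0,0,0],[0,0,0,0,0],[0,0,0,0,0],[0,0,0,10,0],[0,0,0,20,0],[0,0,0,40,0],[0,0,0,60,0],[0,0,0,60,0]]'
```

```text
time_s: 3.9
tcp_pos: [0.5436, 0.2491, 0.0985]
ee_rot: [[0.004, 0.12, -0.993], [0.003, -0.993, -0.12], [-1.0, -0.003, -0.005]]
wrist_force: [0.5, -0.4, 0.7]
gripper_width: 0.608
time_s: 4.7
tcp_pos: [0.5455, 0.2503, 0.1625]
ee_rot: [[0.011, 0.121, -0.993], [0.008, -0.993, -0.12], [-1.0, -0.006, -0.012]]
wrist_force: [0.2, -0.1, -0.7]
gripper_width: 0.55
```

```bash
python3 - <<'E'
from h import *
s=sense(); print(s['wrist_force'],s['gripper_width'],s['joints'])
for n,b in (("scene",(260,150,430,310)),):
    p=capture(n); l,t,r,bb=b
    cv2.imwrite(f"pics/{n}3.png",cv2.resize(p["image"][t:bb,l:r],None,fx=3.5,fy=3.5,interpolation=cv2.INTER_CUBIC))
E
```

```text
[ 0.1582366  -0.06237214 -0.72113768] 0.5503214780685762 [ 40.12898713  23.06289322 -10.09042868   0.09767955 -56.07421206
  56.73871903]
```

View pics/scene3.png

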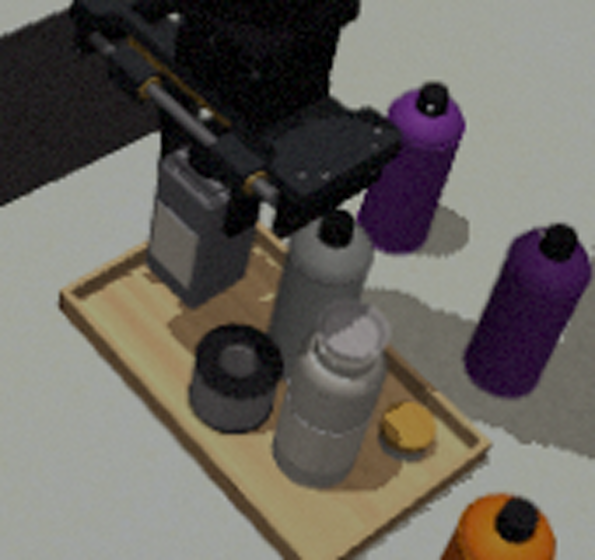

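Lift worked: the bottle is clear of the tray in the scene crop at (200,230). Carry it to the far end of the mat.

```bash
python3 -m creep '[[0,6,-25,0,0],[0,14,-58,0,0],[0,22,-92,0,0],[0,30,-126,0,0],[0,38,-160,0,0],[0,46,-194,0,0],[0,53,-222,0,0],[0,57,-236,0,0]]'; python3 -m creep '[[0,0,0,0,0],[0,0,0,0,0],[0,0,0,0,0],[0,0,0,-15,0],[0,0,0,-30,0],[0,0,0,-45,0],[0,0,0,-45,0],[0,0,0,-45,0]]'
```

```text
time_s: 5.55
tcp_pos: [0.6007, 0.0115, 0.159]
ee_rot: [[0.005, 0.117, -0.993], [0.006, -0.993, -0.117], [-1.0, -0.005, -0.006]]
wrist_force: [0.9, 0.9, -1.9]
gripper_width: 0.545
time_s: 6.35
tcp_pos: [0.6009, 0.0123, 0.1142]
ee_rot: [[0.005, 0.119, -0.993], [0.005, -0.993, -0.119], [-1.0, -0.005, -0.006]]
wrist_force: [0.3, 1.3, -1.4]
gripper_width: 0.544
```

```bash
python3 -m creep '[[0,0,0,-8,0],[0,0,0,-14,0],[0,0,0,-17,0],[0,0,0,-18,0],[0,0,0,-18,0],[0,0,0,-18,0],[0,0,0,-18,0],[0,0,0,-18,0]]'
```

```text
time_s: 7.15
tcp_pos: [0.601, 0.0122, 0.0967]
ee_rot: [[0.006, 0.119, -0.993], [0.005, -0.993, -0.119], [-1.0, -0.005, -0.006]]
wrist_force: [-1.8, -0.3, 3.3]
gripper_width: 0.551
```

```bash
python3 -m creep '[[0.8,0,0,0,0],[0.8,0,0,0,0],[0.8,0,0,0,0],[0.8,0,0,0,0],[0.8,0,0,20,0],[0.8,0,0,50,0],[0.8,0,0,85,0],[0.8,0,0,100,0]]'; python3 - <<'E'
from h import *
for n,b in (("scene",(200,120,370,280)),):
    p=capture(n); l,t,r,bb=b
    cv2.imwrite(f"pics/{n}4.png",cv2.resize(p["image"][t:bb,l:r],None,fx=3.5,fy=3.5,interpolation=cv2.INTER_CUBIC))
E
```

```text
time_s: 7.95
tcp_pos: [0.6027, 0.0124, 0.2004]
ee_rot: [[0.012, 0.12, -0.993], [0.006, -0.993, -0.12], [-1.0, -0.004, -0.012]]
wrist_force: [1.1, 0.6, 0.6]
gripper_width: 0.801
```

View pics/scene4.png

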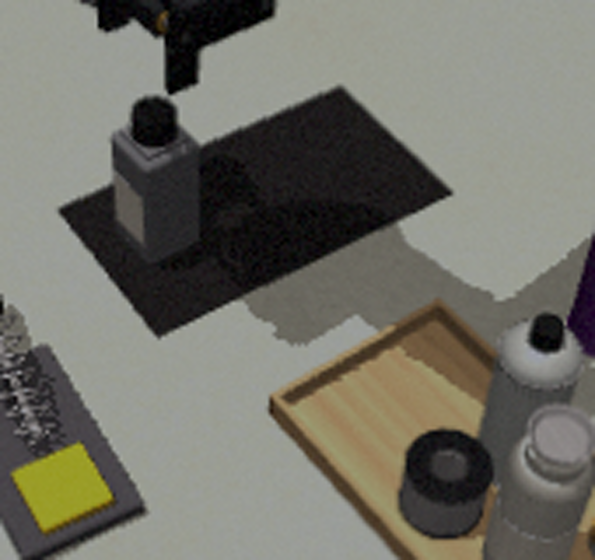

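The square bottle stands upright on the mat at scene crop (155,185), with the gripper clear. Now the pump bottle.

```bash
python3 -m creep '[[0.8,-8,30,0,0],[0.8,-17,76,0,0],[0.8,-27,122,0,0],[0.8,-37,170,0,0],[0.8,-47,217,0,0],[0.8,-57,264,0,0],[0.8,-66,310,0,0],[0.8,-76,352,0,0]]'; python3 -m creep '[[0.8,0,0,0,0],[0.8,0,0,0,0],[0.8,0,0,0,0],[0.8,0,0,0,0],[0.8,0,0,-10,0],[0.8,0,0,-20,0],[0.8,0,0,-20,0],[0.8,0,0,-20,0]]'
```

```text
time_s: 8.8
tcp_pos: [0.5265, 0.3665, 0.201]
ee_rot: [[0.014, 0.12, -0.993], [0.006, -0.993, -0.12], [-1.0, -0.004, -0.014]]
wrist_force: [0.8, 0.1, -0.4]
gripper_width: 0.798
time_s: 9.6
tcp_pos: [0.5265, 0.3661, 0.1804]
ee_rot: [[0.013, 0.12, -0.993], [0.005, -0.993, -0.12], [-1.0, -0.003, -0.014]]
wrist_force: [0.2, 0.9, 0.1]
gripper_width: 0.795
```

```bash
python3 -m creep '[[0.8,0,0,-20,0],[0.8,0,0,-40,0],[0.8,0,0,-60,0],[0.8,0,0,-81,0],[0.8,0,0,-81,0],[0,0,0,-81,0],[0,0,0,-81,0],[0,0,0,-81,0]]'; python3 -m creep '[[0,0,0,0,0],[0,0,0,0,0],[0,0,0,0,0],[0,0,0,10,0],[0,0,0,20,0],[0,0,0,45,0],[0,0,0,75,0],[0,0,0,80,0]]'
```

```text
time_s: 10.4
tcp_pos: [0.5271, 0.3666, 0.1009]
ee_rot: [[0.015, 0.12, -0.993], [0.007, -0.993, -0.12], [-1.0, -0.005, -0.016]]
wrist_force: [-0.5, -0.2, 0.1]
gripper_width: 0.61
time_s: 11.2
tcp_pos: [0.5292, 0.3684, 0.1866]
ee_rot: [[0.023, 0.121, -0.992], [0.013, -0.993, -0.121], [-1.0, -0.01, -0.024]]
wrist_force: [0.3, 0.5, -0.9]
gripper_width: 0.588
```

```bash
python3 -m creep '[[0,0,0,10,0],[0,0,0,30,0],[0,0,0,50,0],[0,0,0,66,0],[0,0,0,66,0],[0,0,0,66,0],[0,0,0,66,0],[0,0,0,66,0]]';  python3 - <<'E'
from h import *
for n,b in (("scene",(230,100,400,260)),):
    p=capture(n); l,t,r,bb=b
    cv2.imwrite(f"pics/{n}5.png",cv2.resize(p["image"][t:bb,l:r],None,fx=3.5,fy=3.5,interpolation=cv2.INTER_CUBIC))
E
```

```text
time_s: 12.0
tcp_pos: [0.5288, 0.368, 0.2511]
ee_rot: [[0.021, 0.121, -0.992], [0.011, -0.993, -0.121], [-1.0, -0.009, -0.022]]
wrist_force: [-0.3, 0.2, -2.9]
gripper_width: 0.584
```

View pics/scene5.png

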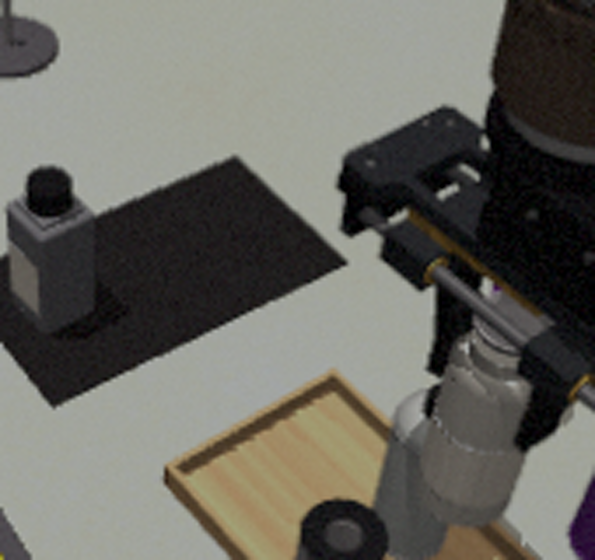

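The pump bottle is held upright at crop (475,430), and its base clears the can. Carry it to the centre of the mat.

```bash
python3 -m creep '[[0,-1,-15,0,0],[0,-2,-45,0,0],[0,-4,-85,0,0],[0,-6,-128,0,0],[0,-8,-170,0,0],[0,-10,-212,0,0],[0,-12,-252,0,0],[0,-13,-285,0,0]]'; python3 -m creep '[[0,0,-35,0,0],[0,0,-58,0,0],[0,0,-70,-10,0],[0,0,-73,-40,0],[0,0,-73,-70,0],[0,0,-73,-100,0],[0,0,-73,-120,0],[0,0,-73,-130,0]]'; python3 -m creep '[[0,0,0,0,0],[0,0,0,0,0],[0,0,0,0,0],[0,0,0,0,0],[0,0,0,0,0],[0,0,0,0,0],[0,0,0,0,0],[0,0,0,0,0]]'
```

```text
time_s: 12.85
tcp_pos: [0.5147, 0.0803, 0.2513]
ee_rot: [[0.021, 0.12, -0.993], [0.011, -0.993, -0.12], [-1.0, -0.009, -0.022]]
wrist_force: [0.3, 1.4, -1.5]
gripper_width: 0.589
time_s: 13.65
tcp_pos: [0.5129, 0.007, 0.1186]
ee_rot: [[0.016, 0.12, -0.993], [0.01, -0.993, -0.12], [-1.0, -0.008, -0.017]]
wrist_force: [-0.1, -0.4, -1.6]
gripper_width: 0.59
time_s: 14.45
tcp_pos: [0.513, 0.007, 0.1187]
ee_rot: [[0.016, 0.12, -0.993], [0.01, -0.993, -0.12], [-1.0, -0.008, -0.017]]
wrist_force: [0.4, -0.2, -2.1]
gripper_width: 0.586
```

```bash
python3 -m creep '[[0,0,0,-8,0],[0,0,0,-14,0],[0,0,0,-18,0],[0,0,0,-20,0],[0,0,0,-20,0],[0,0,0,-20,0],[0,0,0,-20,0],[0,0,0,-20,0]]'
```

```text
time_s: 15.25
tcp_pos: [0.5133, 0.007, 0.0989]
ee_rot: [[0.017, 0.12, -0.993], [0.01, -0.993, -0.12], [-1.0, -0.008, -0.018]]
wrist_force: [1.4, -0.7, 0.6]
gripper_width: 0.587
```

```bash
python3 -m creep '[[0,0,0,-1,0],[0,0,0,-1,0],[0,0,0,-1,0],[0,0,0,-1,0],[0.8,0,0,-1,0],[0.8,0,0,-1,0],[0.8,0,0,-1,0],[0.8,0,0,-1,0]]'; python3 -m creep '[[0.8,0,0,10,0],[0.8,0,0,40,0],[0.8,0,0,80,0],[0.8,0,0,110,0],[0.8,0,0,110,0],[0.8,0,0,110,0],[0.8,0,0,110,0],[0.8,0,0,110,0]]'
```

```text
time_s: 16.05
tcp_pos: [0.5131, 0.0069, 0.0976]
ee_rot: [[0.016, 0.12, -0.993], [0.01, -0.993, -0.12], [-1.0, -0.008, -0.017]]
wrist_force: [0.1, -0.2, -1.0]
gripper_width: 0.782
time_s: 16.85
tcp_pos: [0.5124, 0.0068, 0.2064]
ee_rot: [[0.014, 0.12, -0.993], [0.009, -0.993, -0.12], [-1.0, -0.008, -0.015]]
wrist_force: [-0.0, -1.1, -0.7]
gripper_width: 0.797
```

```bash
python3 -m creep '[[0.8,-4,40,0,0],[0.8,-8,86,0,0],[0.8,-12,132,0,0],[0.8,-16,178,0,0],[0.8,-20,224,0,0],[0.8,-23,268,0,0],[0.8,-24,293,0,0],[0.8,-24,293,0,0]]'; python3 -m creep '[[0.8,0,0,0,0],[0.8,0,0,-10,0],[0.8,0,0,-26,0],[0.8,0,0,-26,0],[0.8,0,0,-26,0],[0.8,0,0,-26,0],[0.8,0,0,-26,0],[0.8,0,0,-26,0]]';  python3 - <<'E'
from h import *
for n,b in (("scene",(230,100,400,260)),):
    p=capture(n); l,t,r,bb=b
    cv2.imwrite(f"pics/{n}6.png",cv2.resize(p["image"][t:bb,l:r],None,fx=3.5,fy=3.5,interpolation=cv2.INTER_CUBIC))
E
```

```text
time_s: 17.65
tcp_pos: [0.4879, 0.3027, 0.2048]
ee_rot: [[0.012, 0.124, -0.992], [0.008, -0.992, -0.124], [-1.0, -0.006, -0.013]]
wrist_force: [-0.3, 0.5, 0.6]
gripper_width: 0.8
time_s: 18.45
tcp_pos: [0.4882, 0.3027, 0.1794]
ee_rot: [[0.013, 0.124, -0.992], [0.009, -0.992, -0.124], [-1.0, -0.007, -0.014]]
wrist_force: [-0.3, 0.1, 0.1]
gripper_width: 0.801
```

View pics/scene6.png

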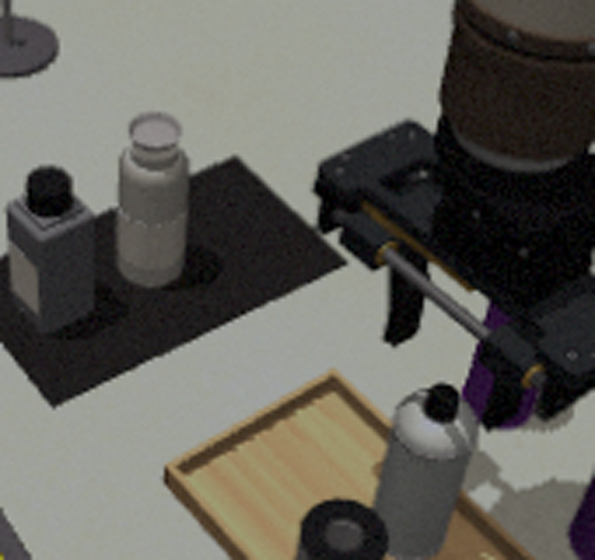

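Both bottles are upright on the mat, at crop (50,250) and (153,200). The bare can at (430,470) is under the jaws.

```bash
python3 -m creep '[[0.8,0,-1,-20,0],[0.8,0,-1,-40,0],[0.8,0,-1,-60,0],[0.8,0,-1,-80,0],[0.8,0,-1,-80,0],[0,0,-1,-80,0],[0,0,-1,-80,0],[0,0,-1,-80,0]]'; python3 -m creep '[[0,0,0,0,0],[0,0,0,0,0],[0,0,0,0,0],[0,0,0,0,0],[0,0,0,0,0],[0,0,0,0,0],[0,0,0,0,0],[0,0,0,0,0]]';python3 -m creep '[[0,0,0,10,0],[0,0,0,25,0],[0,0,0,45,0],[0,0,0,65,0],[0,0,0,65,0],[0,0,0,65,0],[0,0,0,65,0],[0,0,0,65,0]]'
```

```text
time_s: 19.3
tcp_pos: [0.4887, 0.3023, 0.1006]
ee_rot: [[0.015, 0.124, -0.992], [0.01, -0.992, -0.124], [-1.0, -0.008, -0.016]]
wrist_force: [0.6, 0.3, -0.2]
gripper_width: 0.611
time_s: 20.1
tcp_pos: [0.4886, 0.3023, 0.1007]
ee_rot: [[0.015, 0.124, -0.992], [0.01, -0.992, -0.124], [-1.0, -0.008, -0.016]]
wrist_force: [0.5, -0.5, -0.6]
gripper_width: 0.574
time_s: 20.9
tcp_pos: [0.4881, 0.3018, 0.1644]
ee_rot: [[0.013, 0.124, -0.992], [0.009, -0.992, -0.124], [-1.0, -0.007, -0.014]]
wrist_force: [0.6, -0.2, -1.4]
gripper_width: 0.572
```

```bash
python3 - <<'E'
from h import *
for n,b in (("scene",(280,100,450,260)),):
    p=capture(n); l,t,r,bb=b
    cv2.imwrite(f"pics/{n}7.png",cv2.resize(p["image"][t:bb,l:r],None,fx=3.5,fy=3.5,interpolation=cv2.INTER_CUBIC))
E
```

```text
(no output)
```

View pics/scene7.png

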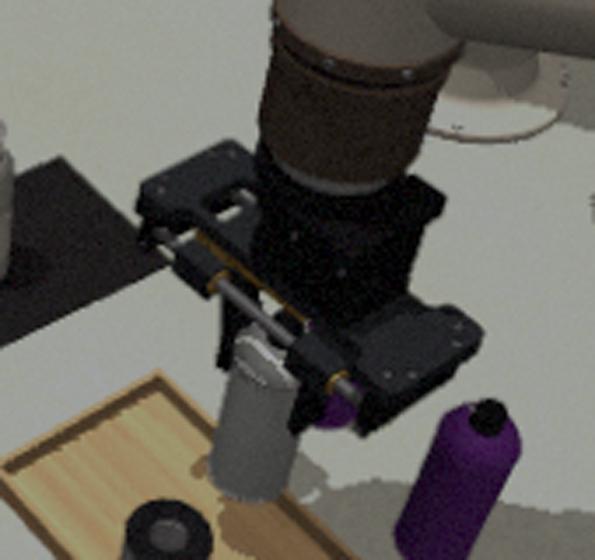

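The can is held between the pads at crop (255,430). Carry it to the near end of the mat.

```bash
python3 -m creep '[[0,-4,-20,0,0],[0,-11,-55,0,0],[0,-20,-97,0,0],[0,-29,-140,0,0],[0,-38,-183,0,0],[0,-47,-226,0,0],[0,-55,-264,0,0],[0,-60,-288,0,0]]'; python3 -m creep '[[0,-2,-10,0,0],[0,-2,-10,-10,0],[0,-2,-10,-25,0],[0,-2,-10,-40,0],[0,-2,-10,-45,0],[0,-2,-10,-45,0],[0,-2,-10,-45,0],[0,-2,-10,-45,0]]'
```

```text
time_s: 21.75
tcp_pos: [0.4267, 0.0116, 0.1642]
ee_rot: [[0.012, 0.122, -0.992], [0.008, -0.992, -0.122], [-1.0, -0.007, -0.013]]
wrist_force: [0.6, 0.3, -2.6]
gripper_width: 0.575
time_s: 22.55
tcp_pos: [0.4254, 0.002, 0.1197]
ee_rot: [[0.013, 0.123, -0.992], [0.009, -0.992, -0.123], [-1.0, -0.007, -0.014]]
wrist_force: [0.3, -0.2, -1.5]
gripper_width: 0.575
```

```bash
python3 -m creep '[[0,0,0,-8,0],[0,0,0,-14,0],[0,0,0,-18,0],[0,0,0,-21,0],[0,0,0,-21,0],[0,0,0,-21,0],[0,0,0,-21,0],[0,0,0,-21,0]]'
```

```text
time_s: 23.35
tcp_pos: [0.4254, 0.002, 0.0987]
ee_rot: [[0.013, 0.123, -0.992], [0.009, -0.992, -0.123], [-1.0, -0.007, -0.014]]
wrist_force: [-0.8, -0.1, -1.4]
gripper_width: 0.574
```

```bash
python3 -m creep '[[0,0,0,-1,0],[0,0,0,-2,0],[0,0,0,-2,0],[0,0,0,-2,0],[0,0,0,-2,0],[0,0,0,-2,0],[0,0,0,-2,0],[0,0,0,-2,0]]'
```

```text
time_s: 24.15
tcp_pos: [0.426, 0.0021, 0.0986]
ee_rot: [[0.015, 0.124, -0.992], [0.008, -0.992, -0.124], [-1.0, -0.007, -0.016]]
wrist_force: [-4.8, 0.8, 17.1]
gripper_width: 0.577
```

```bash
python3 -m creep '[[0,0,0,1,0],[0,0,0,1,0],[0.8,0,0,1,0],[0.8,0,0,1,0],[0.8,0,0,1,0],[0.8,0,0,1,0],[0.8,0,0,1,0],[0.8,0,0,1,0]]'; python3 -m creep '[[0.8,0,0,10,0],[0.8,0,0,40,0],[0.8,0,0,80,0],[0.8,0,0,110,0],[0.8,0,0,110,0],[0.8,0,0,110,0],[0.8,0,0,110,0],[0.8,0,0,110,0]]'; python3 - <<'E'
from h import *
for n,b in (("scene",(200,100,370,260)),):
    p=capture(n); l,t,r,bb=b
    cv2.imwrite(f"pics/{n}8.png",cv2.resize(p["image"][t:bb,l:r],None,fx=3.5,fy=3.5,interpolation=cv2.INTER_CUBIC))
E
```

```text
time_s: 24.95
tcp_pos: [0.426, 0.0021, 0.0996]
ee_rot: [[0.015, 0.124, -0.992], [0.008, -0.992, -0.124], [-1.0, -0.007, -0.016]]
wrist_force: [0.4, -0.5, 0.2]
gripper_width: 0.795
time_s: 25.75
tcp_pos: [0.4253, 0.0019, 0.2086]
ee_rot: [[0.012, 0.124, -0.992], [0.008, -0.992, -0.124], [-1.0, -0.006, -0.013]]
wrist_force: [-0.8, -0.3, 0.4]
gripper_width: 0.802
```

View pics/scene8.png

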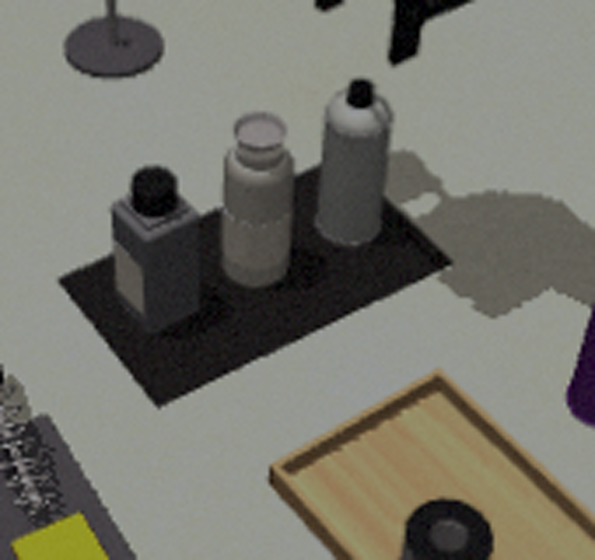

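All three stand upright on the mat, at crop (155,250), (258,200) and (355,165). Moving towards the reel, then I'll verify the positions from the top view.

```bash
python3 -m creep '[[0.95,10,35,0,0],[0.95,28,78,0,0],[0.95,46,121,0,0],[0.95,64,164,0,0],[0.95,82,207,0,0],[0.95,100,248,0,0],[0.95,115,282,0,0],[0.95,125,303,0,0]]'; python3 -m creep '[[0.95,0,0,0,0],[0.95,0,0,-30,0],[0.95,0,0,-70,0],[0.95,0,0,-105,0],[0.95,0,0,-105,0],[0.95,0,0,-105,0],[0.95,0,0,-105,0],[0.95,0,0,-105,0]]'; python3 - <<'E'
from h import *
for n,b in (("scene",(260,170,430,330)),("top",(230,150,400,265))):
    p=capture(n); l,t,r,bb=b
    cv2.imwrite(f"pics/{n}9.png",cv2.resize(p["image"][t:bb,l:r],None,fx=3.5,fy=3.5,interpolation=cv2.INTER_CUBIC))
q=p; uv,w,c=cloud(q,(235,170,300,260))
for nm,x0,x1 in (("can",.36,.47),("pump",.47,.56),("sq",.56,.66)):
    m=(w[:,2]>.1)&(w[:,0]>x0)&(w[:,0]<x1); P=w[m]; print(nm,m.sum(),P.mean(0).round(3),P.min(0).round(3),P.max(0).round(3))
E
```

```text
time_s: 26.6
tcp_pos: [0.551, 0.3073, 0.2068]
ee_rot: [[0.011, 0.126, -0.992], [0.006, -0.992, -0.125], [-1.0, -0.005, -0.012]]
wrist_force: [-0.1, 0.9, 1.3]
gripper_width: 0.948
time_s: 27.4
tcp_pos: [0.552, 0.308, 0.1042]
ee_rot: [[0.014, 0.126, -0.992], [0.009, -0.992, -0.126], [-1.0, -0.007, -0.015]]
wrist_force: [0.1, -0.4, 0.5]
gripper_width: 0.949
can 230 [0.425 0.001 0.125] [ 0.401 -0.023  0.11 ] [0.449 0.026 0.146]
pump 214 [0.513 0.006 0.125] [ 0.489 -0.019  0.1  ] [0.538 0.028 0.143]
sq 215 [0.598 0.009 0.115] [ 0.575 -0.015  0.101] [0.626 0.032 0.135]
```

View pics/scene9.png

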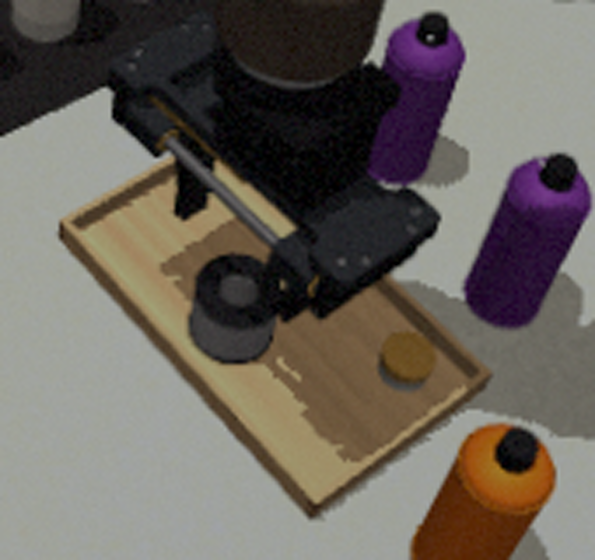

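View pics/top9.png

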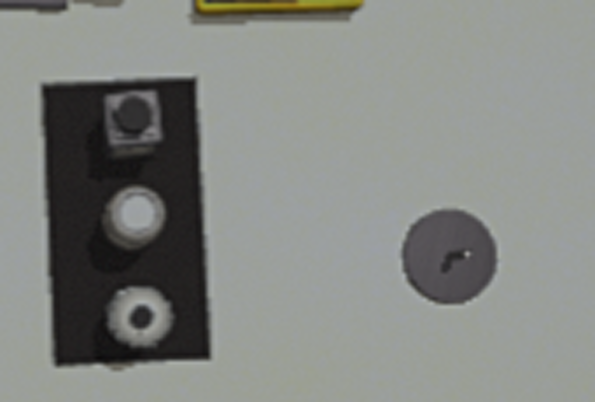

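All three are well inside the mat in the top crop, at (133,122), (135,217) and (140,316). The reel at scene crop (232,305) lies between the fingers. Lower and grip.

```bash
python3 -m creep '[[0.95,-2,-2,-15,0],[0.95,-2,-2,-30,0],[0.95,-2,-2,-45,0],[0.95,-2,-2,-60,0],[0.95,-2,-2,-71,0],[0.95,-2,-2,-71,0],[0.95,-2,-2,-71,0],[0.95,-2,-2,-71,0]]'; python3 -m creep '[[0,0,0,0,0],[0,0,0,0,0],[0,0,0,0,0],[0,0,0,0,0],[0,0,0,0,0],[0,0,0,0,0],[0,0,0,0,0],[0,0,0,0,0]]'
```

```text
time_s: 28.3
tcp_pos: [0.5502, 0.3063, 0.0336]
ee_rot: [[0.015, 0.126, -0.992], [0.009, -0.992, -0.126], [-1.0, -0.007, -0.016]]
wrist_force: [0.7, 0.0, -0.1]
gripper_width: 0.949
time_s: 29.1
tcp_pos: [0.5504, 0.3066, 0.0339]
ee_rot: [[0.016, 0.126, -0.992], [0.01, -0.992, -0.126], [-1.0, -0.008, -0.017]]
wrist_force: [-0.6, 1.8, 1.2]
gripper_width: 0.621
```

```bash
python3 -m creep '[[0,0,0,8,0],[0,0,0,25,0],[0,0,0,55,0],[0,0,0,90,0],[0,0,0,125,0],[0,0,0,155,0],[0,0,0,170,0],[0,0,0,175,0]]'; python3 -m creep '[[0,0,0,0,0],[0,0,0,0,0],[0,0,0,0,0],[0,0,0,0,0],[0,0,0,0,0],[0,0,0,0,0],[0,0,0,0,0],[0,0,0,0,0]]'; python3 - <<'E'
from h import *
for n,b in (("scene",(260,120,430,280)),):
    p=capture(n); l,t,r,bb=b
    cv2.imwrite(f"pics/{n}10.png",cv2.resize(p["image"][t:bb,l:r],None,fx=3.5,fy=3.5,interpolation=cv2.INTER_CUBIC))
# stand in both cameras
from scipy.optimize import least_squares
for n,b in (("scene",(212,90,252,128)),("top",(340,200,380,245))):
    p=capture(n); uv,w,c=cloud(p,b)
    m=(w[:,2]>.004)&(w[:,2]<.014)&(c.max(1)<110); (x,y),r=cv2.minEnclosingCircle(np.float32(w[m][:,:2])); print(n,x,y,r,w[m].mean(0),w[m].min(0),w[m].max(0))
    m=(w[:,2]>.025); print(n,"spindle",w[m].mean(0),m.sum())
    t=w[:,2]>.052; print(w[t])
    cv2.imwrite(f"pics/stand_{n}.png",cv2.resize(p["image"][b[1]:b[3],b[0]:b[2]],None,fx=10,fy=10,interpolation=cv2.INTER_CUBIC))
E
```

```text
time_s: 29.9
tcp_pos: [0.5505, 0.3066, 0.2109]
ee_rot: [[0.017, 0.126, -0.992], [0.012, -0.992, -0.126], [-1.0, -0.009, -0.019]]
wrist_force: [0.4, -0.2, -2.0]
gripper_width: 0.615
time_s: 30.7
tcp_pos: [0.5506, 0.3066, 0.2108]
ee_rot: [[0.017, 0.126, -0.992], [0.012, -0.992, -0.126], [-1.0, -0.009, -0.019]]
wrist_force: [0.1, 1.5, -4.3]
gripper_width: 0.623
scene 0.4877181351184845 -0.295462042093277 0.045628443360328674 [ 0.48879004 -0.29079813  0.00785331] [ 0.44371139 -0.3405666   0.00400141] [ 0.53076768 -0.25048778  0.01359642]
scene spindle [ 0.48776879 -0.29467408  0.04459501] 27
[[ 0.4858175  -0.29945979  0.05827751]
 [ 0.48179915 -0.30084705  0.05612711]
 [ 0.48881049 -0.30077476  0.05474983]
 [ 0.48878525 -0.2931934   0.05930809]
 [ 0.48538835 -0.29322963  0.05816569]
 [ 0.49096966 -0.296306    0.0544344 ]
 [ 0.48915351 -0.29277068  0.05597256]
 [ 0.48537584 -0.29364588  0.05419022]
 [ 0.49217652 -0.29399523  0.05250857]]
top 0.48588910698890686 -0.3004995882511139 0.04582448676228523 [ 0.48555716 -0.29935831  0.00883455] [ 0.44223632 -0.34523238  0.00404591] [ 0.52939345 -0.25501989  0.01398404]
top spindle [ 0.4868657  -0.29884197  0.05225525] 14
[[ 0.49041564 -0.29956471  0.05635436]
 [ 0.49043487 -0.30251883  0.05736704]
 [ 0.4872789  -0.29731189  0.05284743]
 [ 0.48685599 -0.29693824  0.06529093]
 [ 0.48692863 -0.30025844  0.06497915]
 [ 0.48712657 -0.30453637  0.06145407]
 [ 0.48408127 -0.29746863  0.05225072]
 [ 0.48380542 -0.29802242  0.06152126]
 [ 0.48387207 -0.30131111  0.06134733]]
```

View pics/scene10.png

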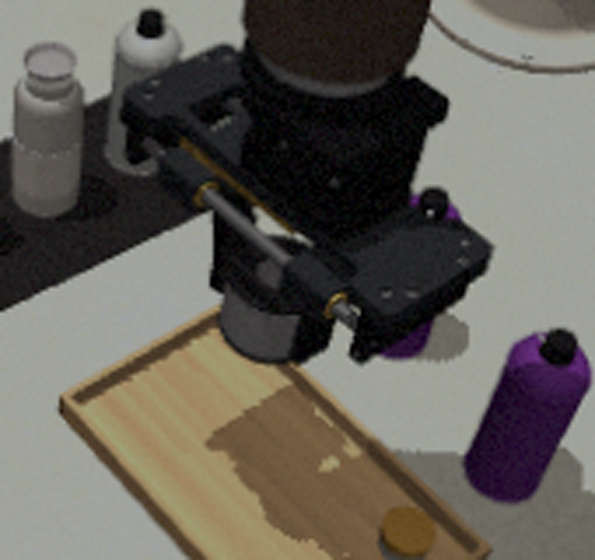

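View pics/stand_scene.png

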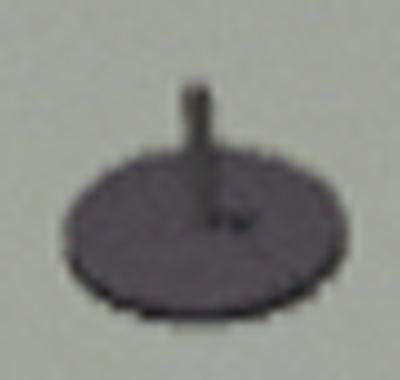

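View pics/stand_top.png

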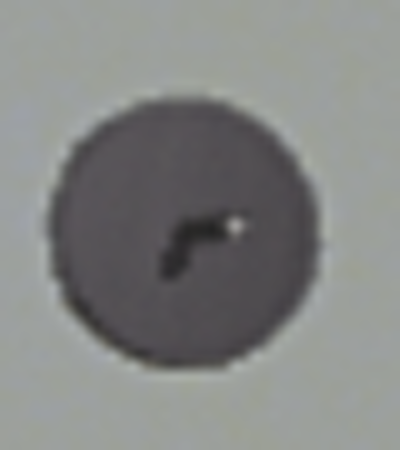

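The reel is gripped and lifted level at crop (265,310). Carry it over the mat to the stand.

```bash
python3 -m creep '[[0,-2,-18,0,0],[0,-5,-50,0,0],[0,-10,-92,0,0],[0,-14,-135,0,0],[0,-19,-178,0,0],[0,-23,-221,0,0],[0,-28,-264,0,0],[0,-32,-305,0,0]]'; python3 -m creep '[[0,-4,-40,0,0],[0,-9,-82,0,0],[0,-13,-124,0,0],[0,-18,-166,0,0],[0,-23,-208,0,0],[0,-27,-245,0,0],[0,-30,-280,0,0],[0,-32,-300,0,0]]';  python3 -m creep '[[0,0,0,0,0],[0,0,0,-10,0],[0,0,0,-30,0],[0,0,0,-55,0],[0,0,0,-80,0],[0,0,0,-92,0],[0,0,0,-92,0],[0,0,0,-92,0]]'
```

```text
time_s: 31.65
tcp_pos: [0.5175, -0.0008, 0.2113]
ee_rot: [[0.018, 0.126, -0.992], [0.012, -0.992, -0.125], [-1.0, -0.009, -0.019]]
wrist_force: [0.6, -0.0, -3.5]
gripper_width: 0.625
time_s: 32.45
tcp_pos: [0.4842, -0.3035, 0.2115]
ee_rot: [[0.018, 0.123, -0.992], [0.011, -0.992, -0.123], [-1.0, -0.009, -0.019]]
wrist_force: [0.4, 0.5, -2.6]
gripper_width: 0.622
time_s: 33.25
tcp_pos: [0.4849, -0.3033, 0.1202]
ee_rot: [[0.019, 0.124, -0.992], [0.01, -0.992, -0.124], [-1.0, -0.008, -0.02]]
wrist_force: [-0.1, 0.1, -2.3]
gripper_width: 0.625
```

```bash
python3 -m creep '[[0,2,5,0,0],[0,2,5,-10,0],[0,2,5,-18,0],[0,2,5,-18,0],[0,2,5,-18,0],[0,2,5,-18,0],[0,2,5,-18,0],[0,2,5,-18,0]]'; python3 - <<'E'
from h import *
from scipy.optimize import least_squares
for n,b in (("scene",(190,50,280,140)),("top",(320,160,410,260))):
    p=capture(n); l,t,r,bb=b
    cv2.imwrite(f"pics/{n}11.png",cv2.resize(p["image"][t:bb,l:r],None,fx=6,fy=6,interpolation=cv2.INTER_CUBIC))
    if n=="scene":
        uv,w,c=cloud(p,b); m=(w[:,2]>.076)&(w[:,2]<.112)&(np.hypot(w[:,0]-.487,w[:,1]+.298)<.035)
        P=w[m][:,:2]
        s=least_squares(lambda x:np.hypot(P[:,0]-x[0],P[:,1]-x[1])-.0275,(.487,-.298),loss="soft_l1",f_scale=.002); print(len(P),s.x,np.median(abs(s.fun)))
E
```

```text
time_s: 34.05
tcp_pos: [0.487, -0.2984, 0.1025]
ee_rot: [[0.019, 0.124, -0.992], [0.01, -0.992, -0.124], [-1.0, -0.008, -0.021]]
wrist_force: [0.6, -0.3, -2.8]
gripper_width: 0.622
130 [ 0.48393742 -0.29701691] 0.0014004139170613866
```

View pics/scene11.png

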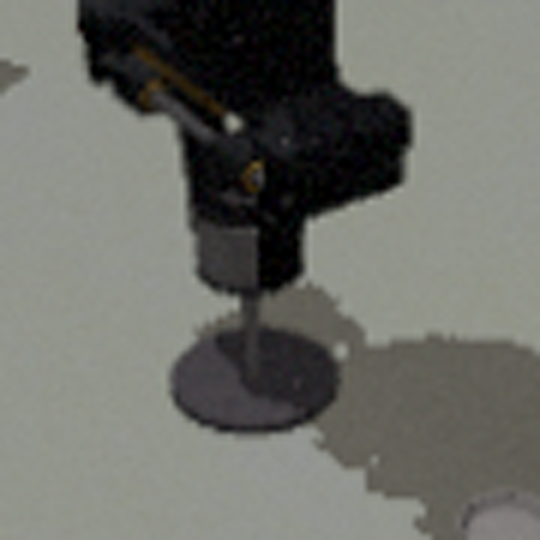

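View pics/top11.png

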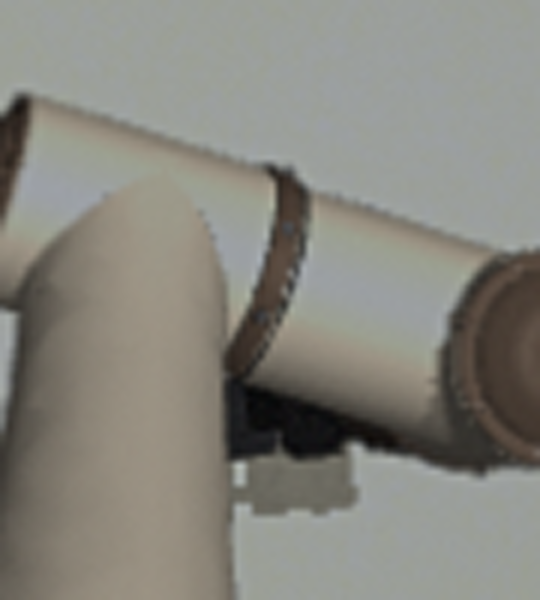

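```bash
python3 - <<'E'
from h import *
p=capture("scene")
a=np.linspace(0,2*np.pi,72)
def circ(x,y,z,r): return project(p,np.c_[x+r*np.cos(a),y+r*np.sin(a),np.full(72,z)])
im=cv2.resize(p["image"][50:140,190:280],None,fx=6,fy=6,interpolation=cv2.INTER_CUBIC)
def draw(c,col): cv2.polylines(im,[np.int32(((c-[190,50])+.5)*6)],True,col,1)
draw(circ(.487,-.2984,.0736,.028),(0,255,0)); draw(circ(.4877,-.2955,.008,.045),(0,0,255)); draw(circ(.487,-.298,.008,.045),(255,0,0))
cv2.imwrite("pics/rim.png",im)
E
```

```text
(no output)
```

View pics/rim.png

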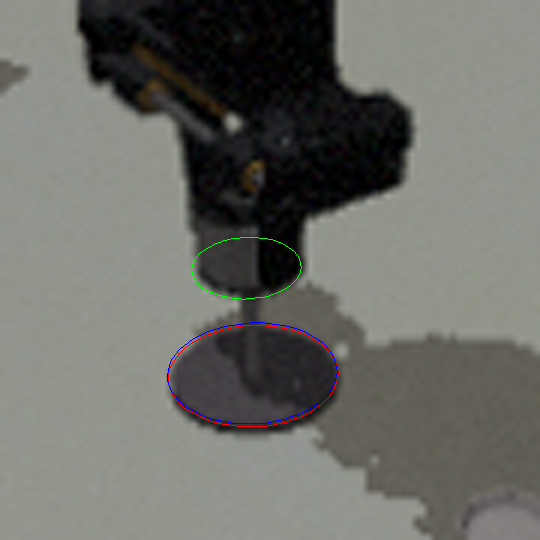

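The reel's bottom rim (crop 195–303, row 293) sits within about 1 px of the prediction and is centred on the spindle (col 250). I'll nudge +2,+1 mm and lower in stages, watching the force.

```bash
python3 -m creep '[[0,2,1,0,0],[0,2,1,-5,0],[0,2,1,-10,0],[0,2,1,-15,0],[0,2,1,-20,0],[0,2,1,-25,0],[0,2,1,-25,0],[0,2,1,-25,0]]'
```

```text
time_s: 35.0
tcp_pos: [0.489, -0.2974, 0.0772]
ee_rot: [[0.019, 0.124, -0.992], [0.01, -0.992, -0.124], [-1.0, -0.008, -0.02]]
wrist_force: [-0.1, 0.4, -3.3]
gripper_width: 0.619
```

No contact with the base 14 mm below the tip, so the spindle is in the hole. Continue.

```bash
python3 -m creep '[[0,0,0,-8,0],[0,0,0,-16,0],[0,0,0,-24,0],[0,0,0,-32,0],[0,0,0,-36,0],[0,0,0,-36,0],[0,0,0,-36,0],[0,0,0,-36,0]]'; python3 -m creep '[[0,0,0,-2,0],[0,0,0,-3,0],[0,0,0,-4,0],[0,0,0,-4,0],[0,0,0,-4,0],[0,0,0,-4,0],[0,0,0,-4,0],[0,0,0,-4,0]]'
```

```text
time_s: 35.8
tcp_pos: [0.4893, -0.2975, 0.0416]
ee_rot: [[0.02, 0.124, -0.992], [0.01, -0.992, -0.124], [-1.0, -0.007, -0.021]]
wrist_force: [1.0, -0.4, -2.5]
gripper_width: 0.622
time_s: 36.6
tcp_pos: [0.4893, -0.2976, 0.0376]
ee_rot: [[0.02, 0.124, -0.992], [0.01, -0.992, -0.124], [-1.0, -0.007, -0.021]]
wrist_force: [-0.3, 0.8, -2.8]
gripper_width: 0.622
```

```bash
python3 -m creep '[[0,0,0,-1,0],[0,0,0,-1,0],[0,0,0,-2,0],[0,0,0,-2,0],[0,0,0,-2,0],[0,0,0,-2,0],[0,0,0,-2,0],[0,0,0,-2,0]]'
```

```text
time_s: 37.4
tcp_pos: [0.4896, -0.2976, 0.0368]
ee_rot: [[0.02, 0.125, -0.992], [0.01, -0.992, -0.125], [-1.0, -0.007, -0.021]]
wrist_force: [-1.4, 1.9, 4.9]
gripper_width: 0.624
```

Contact: +7.7 N relative to hanging, at z 0.0368 (0.0369 expected). Release and raise.

```bash
python3 -m creep '[[0.9,0,0,0,0],[0.9,0,0,0,0],[0.9,0,0,0,0],[0.9,0,0,0,0],[0.9,0,0,0,0],[0.9,0,0,0,0],[0.9,0,0,0,0],[0.9,0,0,0,0]]'; python3 -m creep '[[0.9,0,0,20,0],[0.9,0,0,60,0],[0.9,0,0,100,0],[0.9,0,0,140,0],[0.9,0,0,165,0],[0.9,0,0,165,0],[0.9,0,0,165,0],[0.9,0,0,165,0]]'; python3 - <<'E'
from h import *
for n,b in (("scene",(190,50,300,160)),):
    p=capture(n); l,t,r,bb=b
    cv2.imwrite(f"pics/{n}12.png",cv2.resize(p["image"][t:bb,l:r],None,fx=5,fy=5,interpolation=cv2.INTER_CUBIC))
E
```

```text
time_s: 38.2
tcp_pos: [0.4896, -0.2976, 0.0368]
ee_rot: [[0.02, 0.125, -0.992], [0.01, -0.992, -0.125], [-1.0, -0.007, -0.021]]
wrist_force: [-0.5, 0.4, 0.7]
gripper_width: 0.897
time_s: 39.0
tcp_pos: [0.4887, -0.2972, 0.2004]
ee_rot: [[0.018, 0.125, -0.992], [0.011, -0.992, -0.124], [-1.0, -0.008, -0.019]]
wrist_force: [-0.1, -0.4, -0.4]
gripper_width: 0.9
```

View pics/scene12.png

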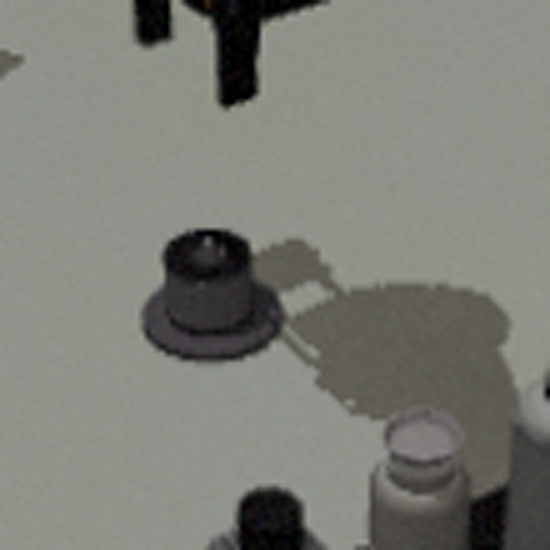

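The reel sits flat on the base with the spindle tip inside the hole (crop (208,245)). Now to return the containers, pump bottle first.

```bash
python3 -m creep '[[0.8,3,30,0,0],[0.8,6,75,0,0],[0.8,10,122,0,0],[0.8,14,169,0,0],[0.8,18,216,0,0],[0.8,21,260,0,0],[0.8,24,290,0,0],[0.8,24,304,0,0]]'; python3 -m creep '[[0.8,0,0,0,0],[0.8,0,0,0,0],[0.8,0,0,0,0],[0.8,0,0,-10,0],[0.8,0,0,-20,0],[0.8,0,0,-20,0],[0.8,0,0,-20,0],[0.8,0,0,-20,0]]'; python3 - <<'E'
from h import *
s=sense(); print(s['tcp_pos'])
for n,b in (("scene",(200,80,370,240)),):
    p=capture(n); l,t,r,bb=b
    cv2.imwrite(f"pics/{n}13.png",cv2.resize(p["image"][t:bb,l:r],None,fx=3.5,fy=3.5,interpolation=cv2.INTER_CUBIC))
E
```

```text
time_s: 39.85
tcp_pos: [0.5125, 0.009, 0.199]
ee_rot: [[0.015, 0.128, -0.992], [0.01, -0.992, -0.127], [-1.0, -0.008, -0.017]]
wrist_force: [-0.5, -1.1, -0.3]
gripper_width: 0.798
time_s: 40.65
tcp_pos: [0.5127, 0.0089, 0.1791]
ee_rot: [[0.016, 0.127, -0.992], [0.01, -0.992, -0.127], [-1.0, -0.008, -0.017]]
wrist_force: [0.1, 0.2, -0.2]
gripper_width: 0.8
[0.51269328 0.00886179 0.17912754]
```

View pics/scene13.png

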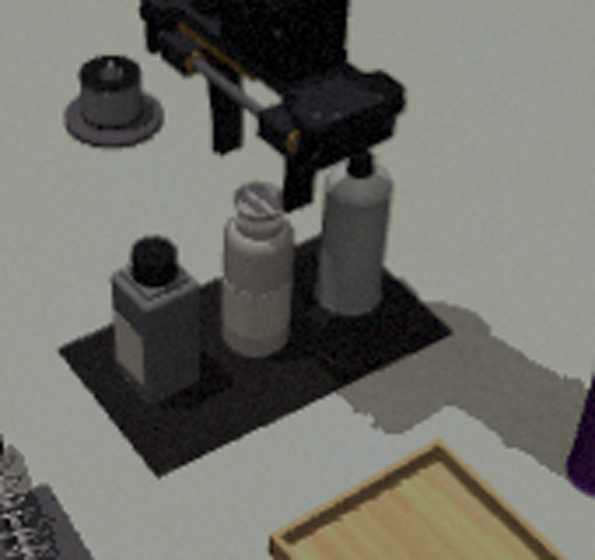

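The jaws straddle the pump bottle at crop (258,200). Lower and grip.

```bash
python3 -m creep '[[0.8,0,-2,-20,0],[0.8,0,-2,-40,0],[0.8,0,-2,-60,0],[0.8,0,-2,-81,0],[0.8,0,-2,-81,0],[0,0,-2,-81,0],[0,0,-2,-81,0],[0,0,-2,-81,0]]'; python3 -m creep '[[0,0,0,0,0],[0,0,0,0,0],[0,0,0,0,0],[0,0,0,0,0],[0,0,0,0,0],[0,0,0,0,0],[0,0,0,0,0],[0,0,0,0,0]]';python3 -m creep '[[0,0,0,10,0],[0,0,0,25,0],[0,0,0,45,0],[0,0,0,65,0],[0,0,0,65,0],[0,0,0,65,0],[0,0,0,65,0],[0,0,0,65,0]]'
```

```text
time_s: 41.5
tcp_pos: [0.5135, 0.0072, 0.0995]
ee_rot: [[0.019, 0.128, -0.992], [0.011, -0.992, -0.128], [-1.0, -0.009, -0.02]]
wrist_force: [0.7, -0.5, -0.3]
gripper_width: 0.612
time_s: 42.3
tcp_pos: [0.5136, 0.0072, 0.0996]
ee_rot: [[0.018, 0.128, -0.992], [0.011, -0.992, -0.128], [-1.0, -0.009, -0.02]]
wrist_force: [-0.1, -0.1, -0.9]
gripper_width: 0.59
time_s: 43.1
tcp_pos: [0.5128, 0.007, 0.1634]
ee_rot: [[0.016, 0.128, -0.992], [0.01, -0.992, -0.127], [-1.0, -0.008, -0.017]]
wrist_force: [0.1, -0.1, -1.8]
gripper_width: 0.585
```

```bash
python3 -m creep '[[0,1,18,0,0],[0,2,50,0,0],[0,4,92,0,0],[0,6,135,0,0],[0,8,178,0,0],[0,10,221,0,0],[0,12,262,0,0],[0,13,300,0,0]]'; python3 -m creep '[[0,1,30,0,0],[0,2,50,0,0],[0,2,59,0,0],[0,2,59,-10,0],[0,2,59,-25,0],[0,2,59,-40,0],[0,2,59,-45,0],[0,2,59,-45,0]]'; python3 -m creep '[[0,0,0,0,0],[0,0,0,0,0],[0,0,0,0,0],[0,0,0,0,0],[0,0,0,0,0],[0,0,0,0,0],[0,0,0,0,0],[0,0,0,0,0]]'
```

```text
time_s: 43.9
tcp_pos: [0.5254, 0.3088, 0.1622]
ee_rot: [[0.015, 0.128, -0.992], [0.009, -0.992, -0.128], [-1.0, -0.007, -0.016]]
wrist_force: [0.3, 0.1, -1.9]
gripper_width: 0.59
time_s: 44.7
tcp_pos: [0.5269, 0.3661, 0.1158]
ee_rot: [[0.013, 0.127, -0.992], [0.007, -0.992, -0.127], [-1.0, -0.005, -0.013]]
wrist_force: [-1.3, 0.4, -1.5]
gripper_width: 0.585
time_s: 45.5
tcp_pos: [0.5269, 0.3661, 0.1158]
ee_rot: [[0.013, 0.127, -0.992], [0.007, -0.992, -0.127], [-1.0, -0.005, -0.013]]
wrist_force: [0.1, 0.1, -1.9]
gripper_width: 0.59
```

```bash
python3 -m creep '[[0,1,1,-6,0],[0,1,1,-10,0],[0,1,1,-13,0],[0,1,1,-14,0],[0,1,1,-15,0],[0,1,1,-15,0],[0,1,1,-15,0],[0,1,1,-15,0]]'
```

```text
time_s: 46.3
tcp_pos: [0.528, 0.3669, 0.1016]
ee_rot: [[0.013, 0.127, -0.992], [0.006, -0.992, -0.127], [-1.0, -0.005, -0.014]]
wrist_force: [-2.3, -2.3, 5.4]
gripper_width: 0.586
```

Contact at the expected height. Release, raise, then go for the square bottle (released at 0.601, 0.0122).

```bash
python3 -m creep '[[0.8,0,0,0,0],[0.8,0,0,0,0],[0.8,0,0,0,0],[0.8,0,0,0,0],[0.8,0,0,0,0],[0.8,0,0,0,0],[0.8,0,0,0,0],[0.8,0,0,0,0]]'; python3 -m creep '[[0.8,0,0,20,0],[0.8,0,0,50,0],[0.8,0,0,90,0],[0.8,0,0,110,0],[0.8,0,0,110,0],[0.8,0,0,110,0],[0.8,0,0,110,0],[0.8,0,0,110,0]]';  python3 -m creep '[[0.8,7,-30,0,0],[0.8,16,-76,0,0],[0.8,26,-122,0,0],[0.8,36,-168,0,0],[0.8,46,-214,0,0],[0.8,56,-260,0,0],[0.8,65,-304,0,0],[0.8,72,-345,0,0]]'
```

```text
time_s: 47.1
tcp_pos: [0.528, 0.367, 0.1016]
ee_rot: [[0.013, 0.127, -0.992], [0.007, -0.992, -0.127], [-1.0, -0.005, -0.014]]
wrist_force: [-0.0, -1.0, 1.0]
gripper_width: 0.803
time_s: 47.9
tcp_pos: [0.5275, 0.3665, 0.21]
ee_rot: [[0.011, 0.127, -0.992], [0.004, -0.992, -0.127], [-1.0, -0.003, -0.011]]
wrist_force: [0.0, 0.2, 0.1]
gripper_width: 0.8
time_s: 48.7
tcp_pos: [0.5994, 0.0194, 0.2091]
ee_rot: [[0.009, 0.127, -0.992], [0.004, -0.992, -0.127], [-1.0, -0.003, -0.01]]
wrist_force: [0.7, 0.3, 0.3]
gripper_width: 0.801
```

```bash
python3 - <<'E'
from h import *
s=sense(); print(s['tcp_pos'])
for n,b in (("scene",(200,100,420,310)),):
    p=capture(n); l,t,r,bb=b
    cv2.imwrite(f"pics/{n}14.png",cv2.resize(p["image"][t:bb,l:r],None,fx=2.8,fy=2.8,interpolation=cv2.INTER_CUBIC))
E
```

```text
[0.59939846 0.019354   0.20907779]
```

View pics/scene14.png

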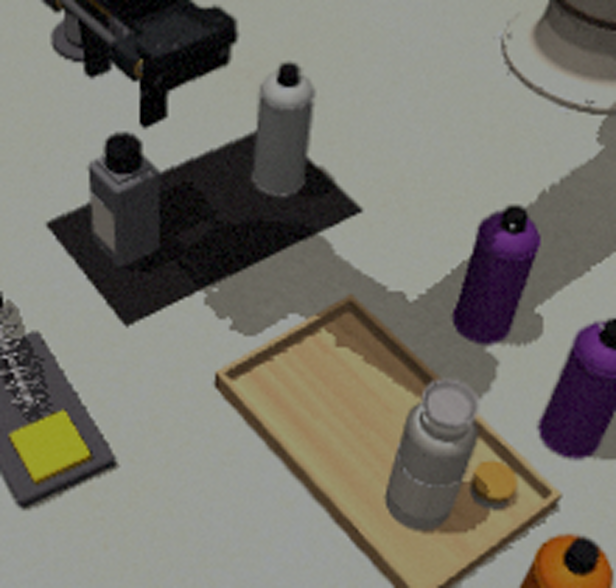

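The pump bottle is back in the tray, upright at crop (430,460). Square bottle next.

```bash
python3 -m creep '[[0.8,1,-7,0,0],[0.8,1,-7,-30,0],[0.8,1,-7,-60,0],[0.8,1,-7,-60,0],[0.8,1,-7,-60,0],[0.8,1,-7,-60,0],[0.8,1,-7,-60,0],[0.8,1,-7,-60,0]]'; python3 -m creep '[[0.8,0,0,-20,0],[0.8,0,0,-40,0],[0.8,0,0,-50,0],[0.8,0,0,-50,0],[0.8,0,0,-50,0],[0,0,0,-50,0],[0,0,0,-50,0],[0,0,0,-50,0]]'; python3 -m creep '[[0,0,0,0,0],[0,0,0,0,0],[0,0,0,0,0],[0,0,0,0,0],[0,0,0,0,0],[0,0,0,0,0],[0,0,0,0,0],[0,0,0,0,0]]'; python3 -m creep '[[0,0,0,10,0],[0,0,0,25,0],[0,0,0,45,0],[0,0,0,65,0],[0,0,0,65,0],[0,0,0,65,0],[0,0,0,65,0],[0,0,0,65,0]]'
```

```text
time_s: 49.55
tcp_pos: [0.6012, 0.0079, 0.1503]
ee_rot: [[0.011, 0.122, -0.992], [0.003, -0.992, -0.122], [-1.0, -0.001, -0.011]]
wrist_force: [0.2, -0.3, -0.4]
gripper_width: 0.803
time_s: 50.35
tcp_pos: [0.6016, 0.008, 0.101]
ee_rot: [[0.012, 0.122, -0.992], [0.003, -0.992, -0.122], [-1.0, -0.002, -0.012]]
wrist_force: [-0.2, 1.0, 1.2]
gripper_width: 0.608
time_s: 51.15
tcp_pos: [0.6017, 0.0081, 0.1011]
ee_rot: [[0.012, 0.123, -0.992], [0.003, -0.992, -0.122], [-1.0, -0.002, -0.013]]
wrist_force: [-0.5, 1.6, 1.4]
gripper_width: 0.553
time_s: 51.95
tcp_pos: [0.6009, 0.0079, 0.1647]
ee_rot: [[0.01, 0.122, -0.992], [0.003, -0.992, -0.122], [-1.0, -0.001, -0.01]]
wrist_force: [0.2, 0.4, -2.5]
gripper_width: 0.558
```

```bash
python3 -m creep '[[0,-5,20,0,0],[0,-13,55,0,0],[0,-22,95,0,0],[0,-31,135,0,0],[0,-40,172,0,0],[0,-48,205,0,0],[0,-54,230,0,0],[0,-57,241,0,0]]'; python3 -m creep '[[0,0,0,0,0],[0,0,0,0,0],[0,0,0,-10,0],[0,0,0,-25,0],[0,0,0,-40,0],[0,0,0,-45,0],[0,0,0,-45,0],[0,0,0,-45,0]]'
```

```text
time_s: 52.75
tcp_pos: [0.5431, 0.251, 0.1638]
ee_rot: [[0.009, 0.125, -0.992], [0.002, -0.992, -0.125], [-1.0, -0.001, -0.009]]
wrist_force: [1.0, -0.9, -2.6]
gripper_width: 0.55
time_s: 53.55
tcp_pos: [0.5436, 0.2506, 0.1191]
ee_rot: [[0.009, 0.124, -0.992], [0.002, -0.992, -0.124], [-1.0, -0.001, -0.009]]
wrist_force: [-0.3, 0.5, -3.2]
gripper_width: 0.552
```

```bash
python3 -m creep '[[0,0,-1,-6,0],[0,0,-1,-10,0],[0,0,-1,-13,0],[0,0,-1,-15,0],[0,0,-1,-16,0],[0,0,-1,-16,0],[0,0,-1,-16,0],[0,0,-1,-16,0]]'
```

```text
time_s: 54.35
tcp_pos: [0.5437, 0.2498, 0.1032]
ee_rot: [[0.01, 0.124, -0.992], [0.002, -0.992, -0.124], [-1.0, -0.001, -0.01]]
wrist_force: [1.1, -0.6, -1.2]
gripper_width: 0.553
```

```bash
python3 -m creep '[[0,0,-1,-1,0],[0,0,-1,-1,0],[0,0,-1,-1,0],[0,0,-1,-1,0],[0,0,-1,-1,0],[0,0,-1,-1,0],[0,0,-1,-1,0],[0,0,-1,-1,0]]'
```

```text
time_s: 55.15
tcp_pos: [0.5442, 0.2495, 0.1031]
ee_rot: [[0.011, 0.125, -0.992], [0.004, -0.992, -0.125], [-1.0, -0.002, -0.012]]
wrist_force: [-2.3, 2.9, 5.5]
gripper_width: 0.548
```

```bash
python3 -m creep '[[0.8,0,0,0,0],[0.8,0,0,0,0],[0.8,0,0,0,0],[0.8,0,0,0,0],[0.8,0,0,0,0],[0.8,0,0,0,0],[0.8,0,0,0,0],[0.8,0,0,0,0]]'; python3 -m creep '[[0.8,0,0,20,0],[0.8,0,0,50,0],[0.8,0,0,90,0],[0.8,0,0,105,0],[0.8,0,0,105,0],[0.8,0,0,105,0],[0.8,0,0,105,0],[0.8,0,0,105,0]]';  python3 -m creep '[[0.8,-12,-25,0,0],[0.8,-30,-64,0,0],[0.8,-49,-103,0,0],[0.8,-68,-142,0,0],[0.8,-87,-181,0,0],[0.8,-104,-216,0,0],[0.8,-116,-242,0,0],[0.8,-118,-247,0,0]]'; python3 -m creep '[[0.8,0,0,0,0],[0.8,0,0,0,0],[0.8,0,0,0,0],[0.8,0,0,0,0],[0.8,0,0,-10,0],[0.8,0,0,-25,0],[0.8,0,0,-25,0],[0.8,0,0,-25,0]]'; python3 - <<'E'
from h import *
for n,b in (("scene",(200,80,420,290)),):
    p=capture(n); l,t,r,bb=b
    cv2.imwrite(f"pics/{n}15.png",cv2.resize(p["image"][t:bb,l:r],None,fx=2.8,fy=2.8,interpolation=cv2.INTER_CUBIC))
E
```

```text
time_s: 55.95
tcp_pos: [0.5442, 0.2494, 0.1031]
ee_rot: [[0.011, 0.125, -0.992], [0.004, -0.992, -0.125], [-1.0, -0.002, -0.012]]
wrist_force: [-0.7, -0.6, -0.8]
gripper_width: 0.798
time_s: 56.75
tcp_pos: [0.5437, 0.249, 0.2065]
ee_rot: [[0.009, 0.125, -0.992], [0.002, -0.992, -0.125], [-1.0, -0.001, -0.009]]
wrist_force: [0.0, -0.1, 0.5]
gripper_width: 0.802
time_s: 57.55
tcp_pos: [0.4236, -0.0001, 0.2059]
ee_rot: [[0.007, 0.122, -0.993], [0.001, -0.993, -0.122], [-1.0, -0.001, -0.007]]
wrist_force: [0.8, 0.1, -0.7]
gripper_width: 0.802
time_s: 58.35
tcp_pos: [0.4235, -0.0001, 0.1805]
ee_rot: [[0.006, 0.122, -0.992], [0.001, -0.992, -0.122], [-1.0, -0.0, -0.006]]
wrist_force: [0.5, -0.9, 0.7]
gripper_width: 0.802
```

View pics/scene15.png

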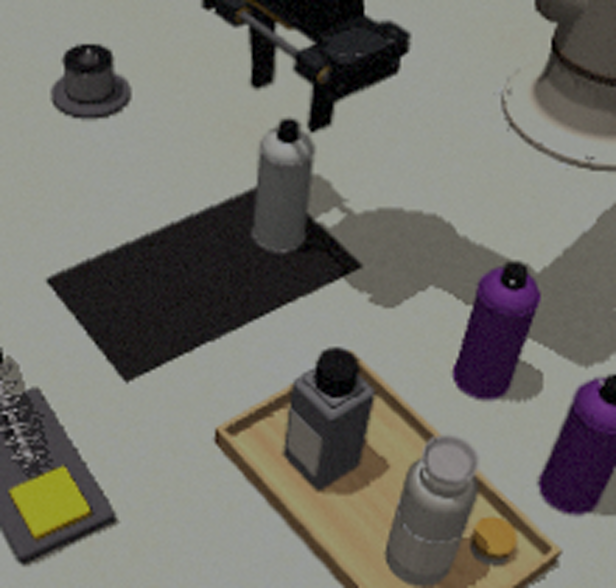

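Square and pump bottles are back, at crop (328,420) and (430,510). The can at (283,190) is under the jaws; correct by +2,+2 mm and grip.

```bash
python3 -m creep '[[0.8,2,2,-20,0],[0.8,2,2,-40,0],[0.8,2,2,-60,0],[0.8,2,2,-80,0],[0.8,2,2,-80,0],[0,2,2,-80,0],[0,2,2,-80,0],[0,2,2,-80,0]]'; python3 -m creep '[[0,0,0,0,0],[0,0,0,0,0],[0,0,0,0,0],[0,0,0,0,0],[0,0,0,0,0],[0,0,0,0,0],[0,0,0,0,0],[0,0,0,0,0]]'; python3 -m creep '[[0,0,0,10,0],[0,0,0,25,0],[0,0,0,45,0],[0,0,0,65,0],[0,0,0,65,0],[0,0,0,65,0],[0,0,0,65,0],[0,0,0,65,0]]'
```

```text
time_s: 59.2
tcp_pos: [0.4267, 0.0023, 0.1021]
ee_rot: [[0.01, 0.123, -0.992], [0.002, -0.992, -0.122], [-1.0, -0.001, -0.01]]
wrist_force: [-0.0, -0.6, 0.9]
gripper_width: 0.61
time_s: 60.0
tcp_pos: [0.4267, 0.0023, 0.1022]
ee_rot: [[0.009, 0.123, -0.992], [0.002, -0.992, -0.123], [-1.0, -0.001, -0.01]]
wrist_force: [-1.3, 0.7, 1.2]
gripper_width: 0.576
time_s: 60.8
tcp_pos: [0.426, 0.0021, 0.1662]
ee_rot: [[0.007, 0.122, -0.992], [0.001, -0.992, -0.122], [-1.0, -0.0, -0.007]]
wrist_force: [-0.7, -0.5, -1.9]
gripper_width: 0.578
```

```bash
python3 -m creep '[[0,3,8,15,0],[0,9,40,35,0],[0,18,82,55,0],[0,27,125,70,0],[0,36,168,75,0],[0,45,210,75,0],[0,53,248,75,0],[0,58,275,75,0]]'; python3 -m creep '[[0,3,15,0,0],[0,4,23,0,0],[0,4,23,-10,0],[0,4,23,-30,0],[0,4,23,-60,0],[0,4,23,-90,0],[0,4,23,-112,0],[0,4,23,-120,0]]'; python3 -m creep '[[0,0,0,0,0],[0,0,0,0,0],[0,0,0,0,0],[0,0,0,0,0],[0,0,0,0,0],[0,0,0,0,0],[0,0,0,0,0],[0,0,0,0,0]]'
```

```text
time_s: 61.6
tcp_pos: [0.4841, 0.2794, 0.2398]
ee_rot: [[0.006, 0.124, -0.992], [0.0, -0.992, -0.124], [-1.0, 0.001, -0.006]]
wrist_force: [0.7, 0.1, -0.8]
gripper_width: 0.577
time_s: 62.4
tcp_pos: [0.4864, 0.2995, 0.1169]
ee_rot: [[0.001, 0.122, -0.993], [-0.004, -0.993, -0.122], [-1.0, 0.004, -0.001]]
wrist_force: [0.9, -1.2, -1.6]
gripper_width: 0.578
time_s: 63.2
tcp_pos: [0.4864, 0.2995, 0.117]
ee_rot: [[0.001, 0.122, -0.993], [-0.004, -0.993, -0.122], [-1.0, 0.004, -0.001]]
wrist_force: [0.3, -0.3, -0.3]
gripper_width: 0.576
```

```bash
python3 -m creep '[[0,3,3,0,0],[0,3,3,-5,0],[0,3,3,-9,0],[0,3,3,-12,0],[0,3,3,-13,0],[0,3,3,-13,0],[0,3,3,-13,0],[0,3,3,-13,0]]'
```

```text
time_s: 64.0
tcp_pos: [0.4894, 0.3023, 0.1045]
ee_rot: [[0.001, 0.122, -0.993], [-0.004, -0.993, -0.122], [-1.0, 0.005, -0.001]]
wrist_force: [-2.8, -1.4, 5.4]
gripper_width: 0.575
```

Contact. Release, raise and check.

```bash
python3 -m creep '[[0.8,0,0,0,0],[0.8,0,0,0,0],[0.8,0,0,0,0],[0.8,0,0,0,0],[0.8,0,0,0,0],[0.8,0,0,0,0],[0.8,0,0,0,0],[0.8,0,0,0,0]]'; python3 -m creep '[[0.8,0,0,20,0],[0.8,0,0,50,0],[0.8,0,0,90,0],[0.8,0,0,115,0],[0.8,0,0,125,0],[0.8,0,0,125,0],[0.8,0,0,125,0],[0.8,0,0,125,0]]';  python3 -m creep '[[0.8,0,-40,0,0],[0.8,0,-85,0,0],[0.8,0,-130,0,0],[0.8,0,-175,0,0],[0.8,0,-215,0,0],[0.8,0,-250,0,0],[0.8,0,-250,0,0],[0.8,0,-250,0,0]]'; python3 - <<'E'
from h import *
from scipy.optimize import least_squares
for n,b in (("scene",(200,80,420,310)),("top",(125,150,400,265))):
    p=capture(n); l,t,r,bb=b
    cv2.imwrite(f"pics/{n}16.png",cv2.resize(p["image"][t:bb,l:r],None,fx=2.6,fy=2.6,interpolation=cv2.INTER_CUBIC))
    if n=="scene":
        uv,w,c=cloud(p,(280,190,400,300))
        m=(abs(w[:,2]-0.102)<0.008)&(w[:,1]<0.272)&(w[:,0]>0.512); print(cv2.minAreaRect(np.float32(w[m][:,:2])))
        for n,c0,r,zr in (("pump",(0.527,0.363),.026,(.03,.1)),("can",(.488,.297),.0255,(.06,.11))):
            m=(w[:,2]>zr[0])&(w[:,2]<zr[1])&(np.hypot(w[:,0]-c0[0],w[:,1]-c0[1])<r+.006); P=w[m][:,:2]
            s=least_squares(lambda x:np.hypot(P[:,0]-x[0],P[:,1]-x[1])-r,c0,loss="soft_l1",f_scale=.002); print(n,len(P),s.x.round(4))
    else:
        uv,w,c=cloud(p,(125,170,225,245))
        for nm,c0 in (("pump",(.527,.363)),("can",(.488,.297)),("sq",(.543,.243))):
            m=(w[:,2]>.119)&(np.hypot(w[:,0]-c0[0],w[:,1]-c0[1])<.035); print(nm,m.sum(),w[m].mean(0).round(3))
E
```

```text
time_s: 64.8
tcp_pos: [0.4895, 0.3023, 0.1044]
ee_rot: [[0.001, 0.122, -0.993], [-0.004, -0.993, -0.122], [-1.0, 0.005, -0.001]]
wrist_force: [-0.3, 0.6, 0.1]
gripper_width: 0.798
time_s: 65.6
tcp_pos: [0.4887, 0.3017, 0.2273]
ee_rot: [[-0.002, 0.122, -0.993], [-0.007, -0.993, -0.122], [-1.0, 0.007, 0.003]]
wrist_force: [-0.5, -0.1, -0.1]
gripper_width: 0.802
time_s: 66.4
tcp_pos: [0.4883, 0.0509, 0.2263]
ee_rot: [[-0.004, 0.12, -0.993], [-0.008, -0.993, -0.12], [-1.0, 0.007, 0.004]]
wrist_force: [0.5, 0.1, 0.5]
gripper_width: 0.801
((0.5424524545669556, 0.25167807936668396), (0.04014337435364723, 0.050687775015830994), 89.46312713623047)
pump 480 [0.526  0.3668]
can 255 [0.4859 0.3013]
pump 151 [0.527 0.363 0.136]
can 177 [0.487 0.296 0.13 ]
sq 92 [0.542 0.247 0.131]
```

View pics/scene16.png

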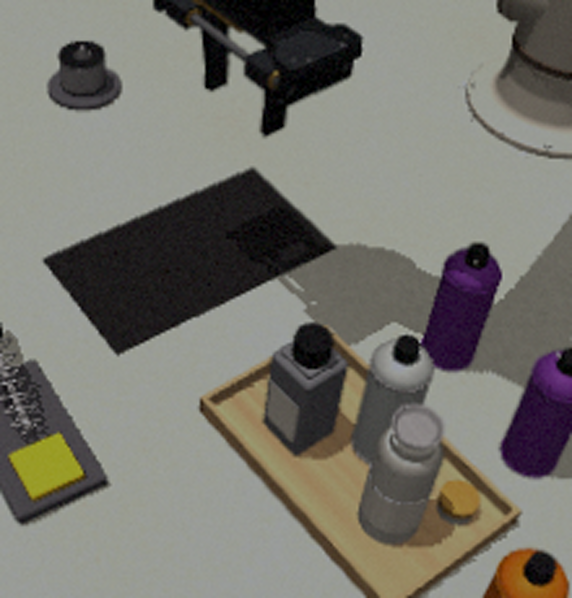

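View pics/top16.png

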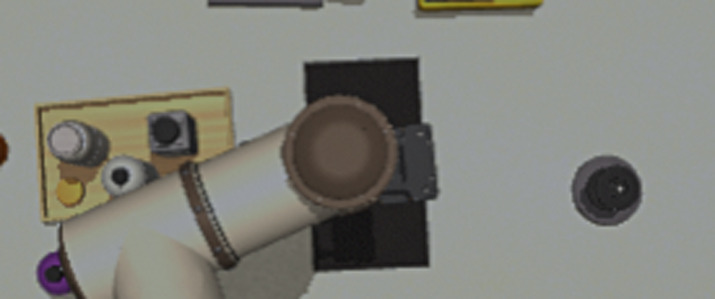

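All three stand upright in the tray in both views. Same-camera shifts from the start are about 1 mm for the pump bottle, 2 mm for the can and 4 mm for the square bottle. The reel is on the spindle (top crop (610,188)) and the tin hasn't moved. Handing in.

```bash
python3 - <<'E'
from station import *
print(finish_job(), sense()['time_s'])
E
```

```text
the job is handed in; nothing more can be done
the job is handed in; nothing more can be done
```

The job is done and handed in after about 66 s on the robot's clock; no verdict was reported. I stood the square bottle, pump bottle and can on the mat, lowered the reel over the spindle, then put all three back in the tray.

**Containers:** in the last pictures all three stand upright in the tray. Compared with the first pictures from the same camera, the pump bottle moved about 1 mm, the can about 2 mm and the square bottle 3–4 mm, against the allowed 15 mm.

**Reel:** it lies flat on the stand with the spindle inside its hole. It touched the base at the expected height (tool at 36.8 mm, 36.9 mm expected).

**Bystanders:** the tin looks unmoved and I never reached near the multimeter or the iron, but I did not measure any of the three again at the end.

**Disagreements:** the two cameras differ by 4–5 mm along y, more than the stated 2 mm. I used roughly the mean of the two. The last box fit of the square bottle in the scene view came out incomplete (40 by 51 mm instead of 48 by 48), so its shift rests mainly on the cap seen from above.

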